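# Knock two weighted bow stabilisers out of the gluing form and stand them heavy end down

### The job

Two bow stabilisers have set in the gluing form, each with a lead slug hidden in one end, you cannot see which. Press the red knockout lever all the way down: the rods lift each one at its middle, and its heavy end hangs back while its light end comes up. Then take them out and stand both upright in the cork-floored tray on their heavy ends and let go; set them down gently, do not drop them, and do not disturb the other things on the bench.

Things in the scene. Friction and masses are not known exactly. Their poses are not given: they have to be found in the camera images.
- form_top (a point): centre of the top face of a plywood gluing form bolted to the bench: 194 (x) by 185 (y) by 64.5 mm high, on a base board 250 by 215 by 10 mm. z up; x along its two open pockets, each 174 by 52 mm, centred 42.5 mm either side of this point in y, floor 24.5 mm below the top. Each holds one stabiliser lying along x, sunk to its axis, no room for fingers beside it. Lever at the -x end.
- rods (a point): midway between the tops of the two steel knockout rods, one under the middle of each pocket, with V heads 14 mm long in x, 35 mm wide. The lever raises both; each lifts its part at the middle by about 30 mm: the heavy end stays on the pocket floor, the light end rocks up by about 60 mm and stays up. Raised heads stand in the pockets, up to 18 mm above the form's top.
- lever_handle (a point): centre of the red cross handle (20 mm thick, 70 mm long, along y of form_top) of the knockout lever, 128 mm from its pivot, which lies 72 mm towards -x from form_top, 46 mm above the bench. Pressed from above it goes almost straight down, its centre from about 81 to 24 mm above the bench. It takes some 6 to 9 N and stays where it is left.
- lever (a joint): angle of the knockout lever, rad: 0 up at rest (rods down), grows as the handle is pressed down, 0.45 at its stop (rods fully up).
- stab_a_mid (a point): middle, on the axis (x), of a bow stabiliser: wooden barrel 38 mm thick, a black rubber cap at each end, 170 mm long, 0.4 kg. Caps alike, 49 mm across at their widest, 77 mm from the middle, bulging 8 mm farther to a rounded end. A lead slug is hidden in one end, +x or -x, drawn afresh each time and not to be seen: balance point some 34 mm from the middle towards it.
- stab_b_mid (a point): the other stabiliser, alike, its heavy end drawn independently. Either one stands on its heavy end and rights itself from up to 15 degrees, but falls over from its light end. Gripped lightly across the widest part of a cap it swings in the fingers: held by the light cap it hangs heavy end down.
- tray_floor (a point): centre of the cork floor of the low tray, fixed to the bench: floor 200 (x) by 150 (y) mm, 6 mm above the bench, plywood rim 6 mm thick, its top 12 mm above the floor. z up.
- vise: blue bench vise bolted to the bench, an obstacle: 120 mm high, within 105 mm of its axis; origin under its centre.
- glue_jar: closed amber glue jar, 66 mm across, 105 mm high, loose, standing near the form's +x end; origin under its centre.
- mug: white mug, 78 mm across, 90 mm high, handle on its +y side, loose, near the lever; origin under its centre.
- riser: bow grip blank, dark wood 130 (x) by 46 by 40 mm high, loose; origin under its centre.
- rasp: wood rasp with wooden handle, 210 (x) by 24 by 24 mm, lying loose; origin under its middle.
Things that resemble listed ones, but are neither listed nor needed, are in the scene too. What is shaped like the part that bears stab_a_mid but blue or green is not meant.

How it is judged:
By the outcome, as a careful person would: the job done as asked, in the order asked, and still so for the second after the job is handed in, with the robot touching nothing.
It also fails if it takes over 64 s, if anything falls off the work surface, if the arm or the gripper's body presses on something with over 40 N, if the wrist force passes 120 N, or if a joint passes its speed limit or range.

### The arm

A 6-joint arm with a two-finger parallel gripper is mounted at the origin on the work surface. World frame = base frame: x ahead of the robot, y to its left, z up, the work surface at z = 0. Lengths are in m, angles in degrees, forces in N, time in s.
With the tool pointing down it reaches from about 0.4 to 0.825 m from the base axis. Payload 7 kg.
Tool frame: the origin (TCP) lies where the fingers leave the gripper's body, on its centre line; the fingertips stand 66 mm ahead of it and the grasp point (between the pads) lies 47 mm ahead of it; z points along the fingers, y is the direction in which the jaws open and shut (so a half turn about z gives the same grasp; the last joint's range is limited). The gripper opens to 88 mm and grips with 3 to 60 N. Pads are 19 mm wide; open, the fingers measure 130 mm over their backs; the gripper's body (78 mm by 193 mm) begins 47 mm behind the grasp point.
Start: joints at [-49.211, 20.546, 0.682, 0, -70.136, -16.507], TCP at [0.278, -0.615, 0.292] pointing down, gripper open.
Joint ranges: [-176.03, 176.03], [-82.01, 121.73], [-58.28, 71.71], [-173.87, 95.51], [-174.79, -0.11], [-173.66, 173.66]. Speed limits (degrees/s): [136.94, 136.94, 172.46, 180, 180, 180].

### API

Orientations are given as [roll, pitch, yaw] about the fixed x, y, z axes, in that order (R = Rz(yaw) Ry(pitch) Rx(roll)).
In Python, from plant import get_obs, snapshot, close_job gives the robot as it stands.
- The arm moves only by the tool play_rows, never from a script. Its argument "series" is a list of rows, each a list of 5 numbers: the opening in per cent of the stroke, from 0 (shut) to 100 (fully open), then the shift along the tool's x, y, z in m, then the turn about the tool's z in degrees. In form: [[jaw, dx, dy, dz, spin], ...]. A call has 1 to 10 rows; each row is the pose to reach, as a shift and turn from the pose commanded when the call began, along the tool's axes at that moment; what a row does not reach only later rows make up. A row lasts 1/10 s, in which the tool goes at most 50 mm and 8.59 degrees, less where a joint would pass 70% of its speed; a pose out of reach is approached as far as the arm can. A call with a gripper value outside its range is refused whole. The fingers move at their own pace and stop on an object; the grip force is fixed at half the most. Time passes only in rows, so rows that repeat a pose let the fingers close. It gives the time, the measured TCP pose, the force and the opening at its end, in the units of the state.
- get_obs(): the state, without advancing time (a new reading comes with each control period).
- snapshot(name): name is "scene" or "top" or "wrist"; returns a dict with "frame" (480x640x3 uint8, red, green, blue), "z_map" (480x640 float32, m along the optical axis (not along the pixel's ray), 0 where there is no reading), "mtx" (3x3 intrinsics, pixels), "camera_from_world" (4x4, takes a point from world to camera coordinates); the wrist camera has in their place "tool_from_camera" (4x4, takes a point from camera to tool coordinates, whose origin is the TCP and whose axes are the flange's). Camera axes: x right, y up, looking along -z (the intrinsics and any distortion apply to the point x, -y, -z); pixel columns grow to the right and rows downward; lengths in m; the calibration is good to about 2 mm. A picture is of the moment at which its call begins: read the wrist's pose just before it.
- close_job(): hands the job in, once; it reports no verdict.
The state is a dict: "clock": time; "joint_pos": joint angles; "qvel": joint speeds; "tau": joint torques, N m; "tool_pos": TCP position; "orientation": TCP orientation; "force": force on the tool from outside, world axes, zero at the start; "moment": the same for the moment, N m; "opening": finger opening in m.
Only numpy, scipy, OpenCV 4.12 (cv2) and the standard library are available. Lean on these libraries where they do the work, as an engineer would, in place of code of your own. Each camera call takes 0.05 s, during which the arm holds its last target.

## Working session

There is one attempt and no reset: what is moved stays moved. The work goes in short steps, Python scripts to look and compute and a tool call to move; the robot and the scene stay as the last step left them, time stands still between calls to the robot, and variables do not carry over. Pictures are saved under pics/ and viewed, and the job is handed in when it is done.

Besides the shell and the picture viewer there is one more tool, called after "Call:" in YAML: its name, and indented under it one key for each argument. play_rows: Moves the arm, as the interface text tells. Its arguments: {"type":"object","properties":{"series":{"type":"array"}},"required":["series"]}

```bash
ls; mkdir -p pics
cat > h.py <<'E'
import numpy as np, cv2
from plant import get_obs, snapshot
from scipy.spatial.transform import Rotation as R
def save(n,f): cv2.imwrite('pics/'+n,cv2.cvtColor(f,cv2.COLOR_RGB2BGR))
def cloud(s, T=None):
    z=s['z_map'];K=s['mtx'];v,u=np.mgrid[0:480,0:640]
    x=(u-K[0,2])/K[0,0]*z; y=(v-K[1,2])/K[1,1]*z
    P=np.stack([x,-y,-z,np.ones_like(z)],-1)
    if T is None: T=np.linalg.inv(s['camera_from_world'])
    W=P@T.T
    W=W[...,:3]; W[z==0]=np.nan
    return W
def tool():
    o=get_obs();T=np.eye(4);T[:3,:3]=R.from_euler('xyz',o['orientation'],degrees=True).as_matrix();T[:3,3]=o['tool_pos'];return T
E
python3 - <<'E'
from h import *
print(get_obs())
for n in('scene','top','wrist'):
    s=snapshot(n);save(n+'0.png',s['frame']);np.savez('pics/'+n+'0.npz',**s)
    print(n,s['mtx'],[ (k,v) for k,v in s.items() if k not in('frame','z_map','mtx')])
E
```

```text
pics
{'clock': 0.0, 'joint_pos': array([-4.92111285e+01,  2.05920053e+01,  6.34771108e-01, -1.89957359e-02,
       -7.01357720e+01, -1.65065248e+01]), 'qvel': array([ 0.02584118, -0.00079903, -0.20862997, -0.06493197,  0.1147955 ,
       -0.07823162]), 'tau': array([ 8.46180901e-04, -5.82716203e+01,  2.93065381e+01,  6.99698389e+00,
        6.93502690e-03, -1.27570288e-04]), 'tool_pos': array([ 0.27740832, -0.614956  ,  0.29122727]), 'orientation': array([ 1.79905753e+02, -9.30645816e-03, -1.55724115e+02]), 'force': array([-0.67041768, -0.36976704,  0.02334218]), 'moment': array([-0.03488833, -0.03519279,  0.03684829]), 'opening': 0.08728885752503017}
scene [[610.89873401   0.         318.6284089 ]
 [  0.         610.89873401 233.37894667]
 [  0.           0.           1.        ]] [('camera_from_world', array([[-0.61338836,  0.78975667, -0.00625433,  0.32687621],
       [-0.63398532, -0.48765054,  0.60021626,  0.28898051],
       [ 0.47097487,  0.37213082,  0.79981331, -1.49137877],
       [ 0.        ,  0.        ,  0.        ,  1.        ]]))]
top [[524.65189974   0.         326.5
[... 161 characters left out ...]
8, -0.00332253],
       [ 0.99414197, -0.01948891,  0.10631051, -0.52563332],
       [-0.10635229, -0.00111694,  0.99432789, -1.07510173],
       [ 0.        ,  0.        ,  0.        ,  1.        ]]))]
wrist [[422.20644935   0.         324.60218159]
 [  0.         422.20644935 235.21842114]
 [  0.           0.           1.        ]] [('tool_from_camera', array([[ 4.97113394e-04,  9.63194567e-01,  2.68804722e-01,
         7.18469061e-02],
       [ 9.99999568e-01, -2.67585833e-04, -8.90519918e-04,
        -4.05367644e-04],
       [-7.85815612e-04,  2.68805048e-01, -9.63194284e-01,
        -9.17068347e-02],
       [ 0.00000000e+00,  0.00000000e+00,  0.00000000e+00,
         1.00000000e+00]]))]
```

View pics/scene0.png

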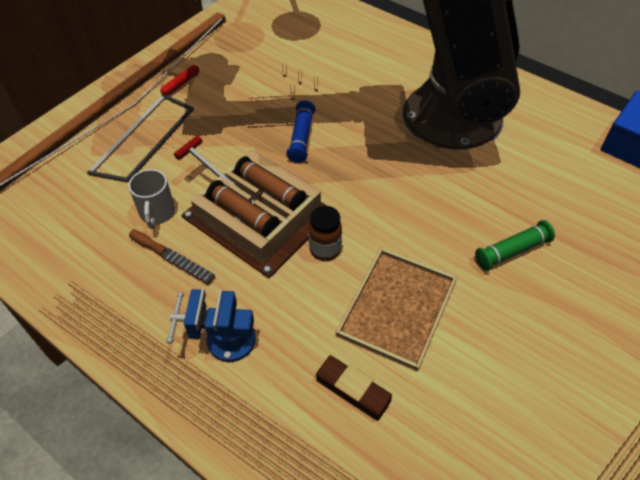

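View pics/top0.png

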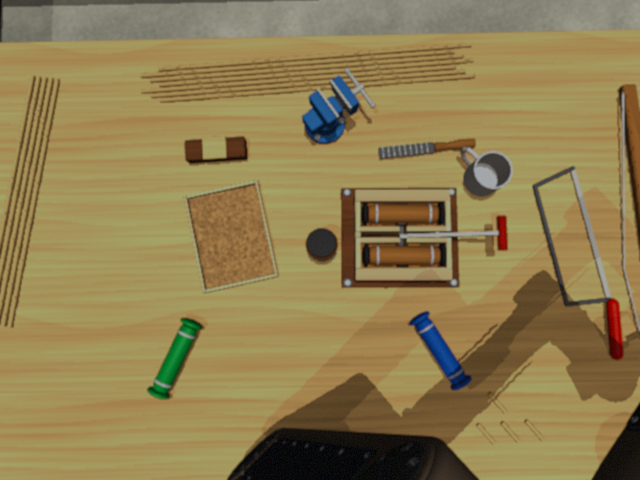

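View pics/wrist0.png

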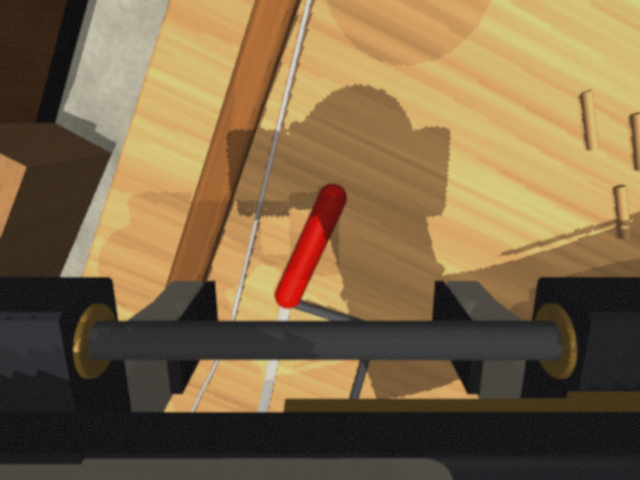

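In the top view the red lever cross handle is at (502,233), and the only look-alike is the red bow-saw handle at (615,330). The stabilisers are the brown ones at (403,213) and (403,255). The blue one at (440,350) and the green one at (175,358) are decoys. The tray is at (231,236), the jar at (321,244), the mug at (487,174) and the vise at (325,118). Next I'll measure and take a close crop.

Run:
```python
from h import *
def ld(n):
    d=dict(np.load(f'pics/{n}0.npz'));return d
t=ld('top');W=cloud(t);f=t['frame']
hsv=cv2.cvtColor(f,cv2.COLOR_RGB2HSV)
print('table z',np.nanmedian(W[380:420,60:140,2]), 'tray floor z',np.nanmedian(W[220:250,215:250,2]))
# red handle
m=((hsv[...,0]<6)|(hsv[...,0]>174))&(hsv[...,1]>170)&(hsv[...,2]>60)
m2=np.zeros_like(m);m2[205:260,490:515]=m[205:260,490:515]
p=W[m2];print('handle',m2.sum(),np.nanmedian(p,0),np.nanmin(p,0),np.nanmax(p,0))
def rect(mask,name):
    q=W[mask];q=q[np.isfinite(q[:,0])]
    r=cv2.minAreaRect((q[:,:2]*1000).astype(np.float32));print(name,len(q),r,'z',np.median(q[:,2]))
    return r
z=W[...,2]
roi=np.zeros_like(m);roi[180:295,335:465]=1
def big(mm):
    n,l,st,c=cv2.connectedComponentsWithStats(mm.astype(np.uint8));i=1+np.argmax(st[1:,4]);return l==i
rect(big(roi&(z>0.058)&(z<0.072)),'formtop')
rect(big(roi&(z>0.005)&(z<0.09)),'form all')
troi=np.zeros_like(m);troi[170:300,180:285]=1
rect(big(troi&(hsv[...,0]<17)&(hsv[...,1]>120)&(hsv[...,2]<190)&(z<.012)),'cork')
rect(big(troi&(z>0.012)&(z<0.025)),'rim')
roi2=np.zeros_like(m);roi2[215:275,300:342]=1
rect(big(roi2&(z>0.09)),'jar')
roi2=np.zeros_like(m);roi2[140:200,455:515]=1
rect(big(roi2&(z>0.08)),'mug')
roi2=np.zeros_like(m);roi2[60:150,290:380]=1
rect(big(roi2&(z>0.03)),'vise')
for a,b in((198,228),(240,270)):
    mm=np.zeros_like(m);mm[a:b,355:448]=1
    rect(big(mm&(z>0.072)),'stab')
s=snapshot('top')
c=f[170:300,300:530];save('crop0.png',cv2.resize(c,None,fx=3.4,fy=3.4,interpolation=cv2.INTER_CUBIC))
# Scene check handle
t=ld('scene');W=cloud(t);hsv=cv2.cvtColor(t['frame'],cv2.COLOR_RGB2HSV)
m=((hsv[...,0]<6)|(hsv[...,0]>174))&(hsv[...,1]>170)&(hsv[...,2]>60)
m2=np.zeros_like(m);m2[130:165,165:207]=m[130:165,165:207]
p=W[m2];print('handle scene',m2.sum(),np.nanmedian(p,0),np.nanmin(p,0),np.nanmax(p,0))
```

```text
table z -0.0006156476330607674 tray floor z 0.005592527520956514
handle 239 [ 0.52051095 -0.36117095  0.0898405 ] [ 0.48854925 -0.36986842  0.08163531] [ 0.55279947 -0.35371971  0.0955967 ]
formtop 3858 ((523.5464477539062, -168.72503662109375), (194.6034393310547, 183.09153747558594), 88.87033081054688) z 0.0643956345143164
form all 11653 ((524.7695922851562, -168.6043701171875), (253.35897827148438, 219.38710021972656), 89.63255310058594) z 0.06321441596503163
cork 811 ((573.03515625, 214.53482055664062), (113.11823272705078, 124.17610931396484), 10.254134178161621) z 0.005545490331236191
rim 1065 ((532.7890014648438, 192.26473999023438), (212.7363739013672, 163.20425415039062), 11.637286186218262) z 0.017248582763723652
jar 689 ((505.61956787109375, -2.5154953002929688), (54.86083984375, 56.81630325317383), 89.13044738769531) z 0.10481524302874301
mug 339 ((647.114013671875, -349.426513671875), (76.56655883789062, 77.05326080322266), 50.28062438964844) z 0.08903398240493932
vise 2112 ((788.4742431640625, -35.993507385253906), (101.18355560302734, 142.33139038085938), 36.433135986328125) z 0.09556787688167823
stab 1393 ((565.2677612304688, -167.63983154296875), (166.99481201171875, 45.20521926879883), 88.989501953125) z 0.08082586221525578
stab 1432 ((479.9886779785156, -167.55508422851562), (167.11685180664062, 44.1578483581543), 88.9131088256836) z 0.08068871899204788
handle scene 190 [ 0.5224063  -0.36005072  0.09010073] [ 0.4280977  -0.44928208 -0.00279714] [ 0.55876916 -0.35158314  0.09402702]
```

View pics/crop0.png

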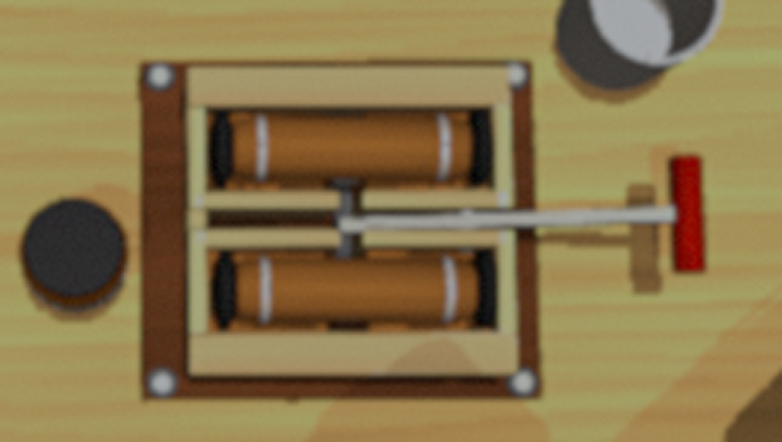

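The crop confirms both choices: the red cross handle sits on the lever arm, and two brown stabilisers lie in the form. The form centre is at (0.524,-0.168) with its x axis roughly along world +y (about 89°), and the handle is near (0.5205,-0.362). All heights match the given sizes. First I'll move above the handle with the fingers shut and the jaw axis along world x.

Call:
play_rows:
  series:
    - [0,-0.01,0.004,0.002,-2]
    - [0,-0.035,0.015,0.008,-8]
    - [0,-0.075,0.032,0.02,-16]
    - [0,-0.12,0.05,0.035,-24.5]
    - [0,-0.165,0.07,0.05,-33]
    - [0,-0.21,0.089,0.062,-41.5]
    - [0,-0.25,0.106,0.073,-50]
    - [0,-0.285,0.12,0.083,-58]
    - [0,-0.307,0.13,0.089,-63]
    - [0,-0.315,0.133,0.09,-64.7]

```text
clock: 1.2
tool_pos: [0.5113, -0.3618, 0.2011]
orientation: [179.9, 0.0, -90.6]
force: [-0.2, -0.4, -0.3]
opening: 0.0134
```

Run:
```python
from h import *
o=get_obs();print(o['clock'],o['tool_pos'],o['orientation'],o['force'],o['opening'])
s=snapshot('top');save('t1.png',s['frame'][100:400,280:640]);s=snapshot('wrist');save('w1.png',s['frame'])
```

```text
1.2 [ 0.51133648 -0.36179     0.20109531] [ 1.79932021e+02  4.57748171e-02 -9.06292365e+01] [-0.21291573 -0.3888505  -0.2640498 ] 0.013409066846067344
```

View pics/w1.png

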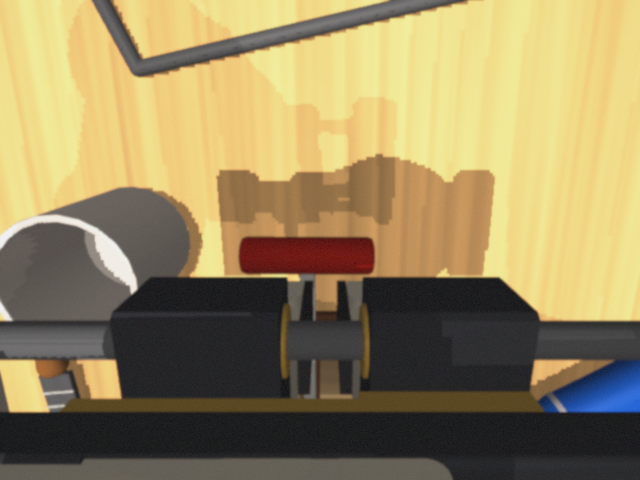

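The shut fingers are lined up over the handle (pixel (307,255), fingers at about 325). The mug is to the left at (65,270). Pressing down now.

Call:
play_rows:
  series:
    - [0,0.001,0,0.01,0]
    - [0,0.002,0,0.025,0]
    - [0,0.002,0,0.038,0]
    - [0,0.002,0,0.046,0]
    - [0,0.002,0,0.052,0]
    - [0,0.002,0,0.058,0]
    - [0,0.002,0,0.064,0]
    - [0,0.002,0,0.07,0]
    - [0,0.002,0,0.076,0]
    - [0,0.002,0,0.082,0]

```text
clock: 2.3
tool_pos: [0.511, -0.3686, 0.1219]
orientation: [-179.8, -0.2, -91.0]
force: [-0.6, -6.0, 7.9]
opening: 0.0004
```

Call:
play_rows:
  series:
    - [0,0,0,0.005,0]
    - [0,0,0,0.009,0]
    - [0,0,0,0.013,0]
    - [0,0,0,0.015,0]
    - [0,0,0,0.016,0]
    - [0,0,0,0.017,0]

```text
clock: 2.9
tool_pos: [0.511, -0.3683, 0.1047]
orientation: [-179.8, -0.1, -91.0]
force: [-1.0, -4.6, 7.1]
opening: 0.0005
```

Run:
```python
from h import *
o=get_obs();print(o['clock'],o['tool_pos'],o['force'],o['opening'])
s=snapshot('scene');save('s2.png',cv2.resize(s['frame'][110:310,100:360],None,fx=3,fy=3))
```

```text
2.9 [ 0.51102526 -0.36826893  0.10465402] [-1.02276357 -4.59465492  7.14734981] 0.00046198284359165757
```

View pics/s2.png

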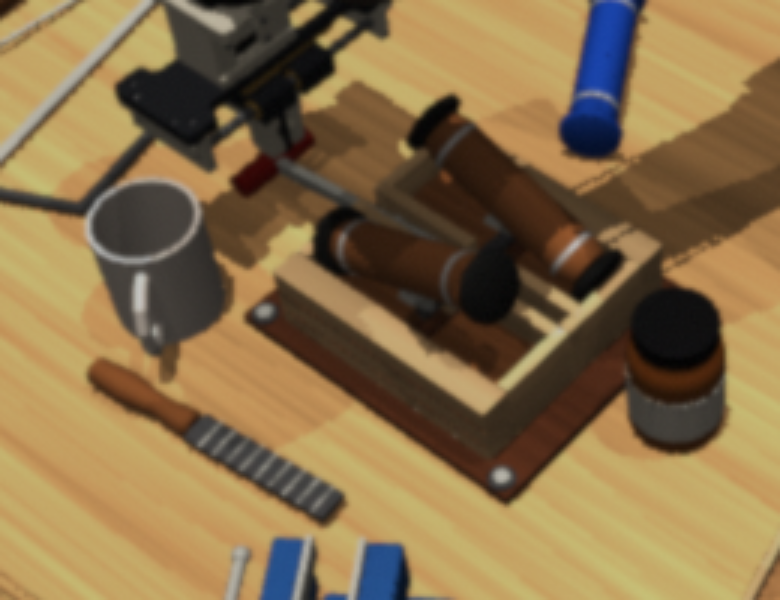

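The far stabiliser (x≈0.48) has its light end up at the lever side (-y). The near one (x≈0.565) has its light end up at the +y side. I'll keep pressing to the stop.

Call:
play_rows:
  series:
    - [0,0,0,0.002,0]
    - [0,0,0,0.004,0]
    - [0,0,0,0.005,0]
    - [0,0,0,0.006,0]
    - [0,0,0,0.006,0]

```text
clock: 3.45
tool_pos: [0.5111, -0.3681, 0.0997]
orientation: [-179.8, -0.2, -91.0]
force: [-2.7, -1.0, 14.2]
opening: 0.0004
```

Call:
play_rows:
  series:
    - [0,0,0,0.001,0]
    - [0,0,0,0.002,0]
    - [0,0,0,0.003,0]
    - [0,0,0,0.003,0]

```text
clock: 3.85
tool_pos: [0.5112, -0.3681, 0.0991]
orientation: [-179.8, -0.2, -91.0]
force: [-7.5, 5.0, 33.0]
opening: 0.0003
```

The force went from 14 to 33 N with almost no further travel, so the lever is at its stop. I'll lift off and measure the rocked parts.

Call:
play_rows:
  series:
    - [0,0,0,-0.01,0]
    - [0,0,0,-0.03,0]
    - [30,0,0,-0.06,0]
    - [67,0,0,-0.1,0]
    - [67,0,0,-0.14,0]
    - [67,0,0,-0.17,0]
    - [67,0,0,-0.19,0]
    - [67,0,0,-0.2,0]

```text
clock: 4.65
tool_pos: [0.5103, -0.367, 0.2965]
orientation: [-179.8, -0.1, -91.1]
force: [0.3, 0.6, 0.1]
opening: 0.0428
```

Run:
```python
from h import *
o=get_obs();print(o['clock'],o['tool_pos'],o['orientation'],o['force'],o['opening'])
T=tool();s=snapshot('wrist');save('w3.png',s['frame'])
d=dict(s);d['T']=T;np.savez('pics/w3.npz',**d)
s=snapshot('top');np.savez('pics/t3.npz',**s);W=cloud(s)
save('t3.png',cv2.resize(s['frame'][170:300,300:530],None,fx=3.4,fy=3.4,interpolation=cv2.INTER_CUBIC))
s=snapshot('scene');np.savez('pics/s3.npz',**s)
save('s3.png',cv2.resize(s['frame'][110:310,100:360],None,fx=3,fy=3))
```

```text
4.65 [ 0.51029357 -0.36702144  0.29649989] [-1.79816961e+02 -6.98359232e-02 -9.10515449e+01] [0.28188945 0.58620774 0.13687651] 0.04279963404177217
```

View pics/t3.png

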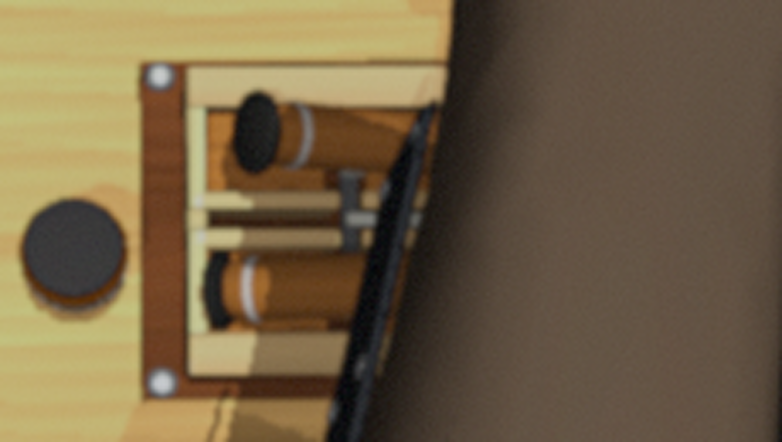

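View pics/w3.png

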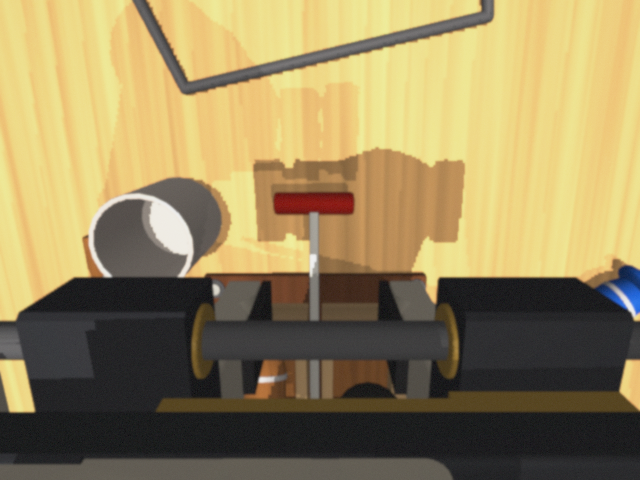

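View pics/s3.png

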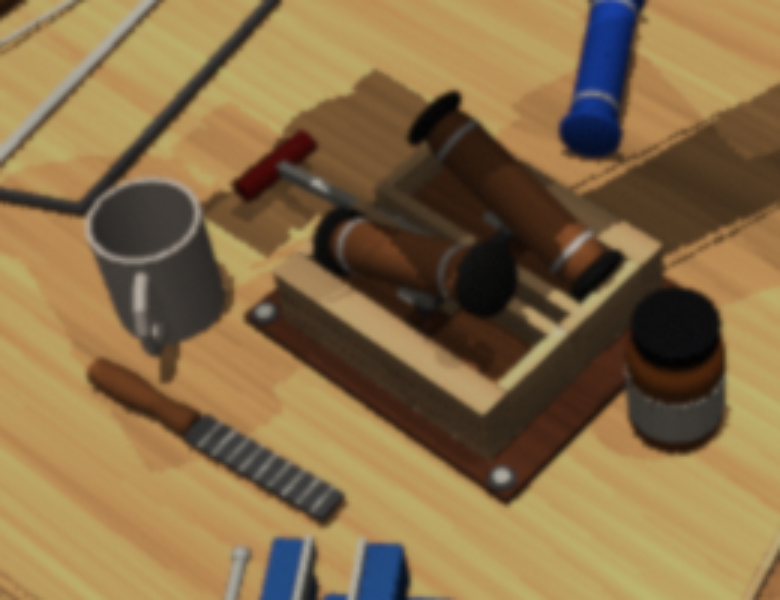

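Run:
```python
from h import *
for n in('t3','s3'):
    s=dict(np.load(f'pics/{n}.npz'));W=cloud(s);f=s['frame'].astype(int)
    dark=(f.max(-1)<60)
    for nm,x0,x1,y0,y1 in(('A light',.53,.61,-.14,-.06),('B light',.44,.52,-.28,-.2),('A heavy',.53,.6,-.28,-.2)):
        m=dark&(W[...,0]>x0)&(W[...,0]<x1)&(W[...,1]>y0)&(W[...,1]<y1)&(W[...,2]>.07)&(W[...,2]<.17)
        p=W[m]
        if len(p)<10: print(n,nm,len(p));continue
        k=np.argmax(p[:,2])
        print(n,nm,len(p),'med',np.median(p,0).round(4),'min',np.percentile(p,3,0).round(4),'max',np.percentile(p,97,0).round(4),'top pt',p[k].round(4))
    # brown barrel centreline
    for nm,x0,x1 in(('A',.53,.61),('B',.44,.52)):
        m=(~dark)&(W[...,0]>x0)&(W[...,0]<x1)&(W[...,1]>-.25)&(W[...,1]<-.09)&(W[...,2]>.075)
        p=W[m]
        for y in np.arange(-.24,-.09,.02):
            q=p[abs(p[:,1]-y)<.006]
            if len(q)>8: print(n,nm,round(y,3),'x',np.percentile(q[:,0],[2,98]).round(4),'ztop',np.percentile(q[:,2],95).round(4))
```

```text
t3 A light 247 med [ 0.5639 -0.1067  0.1374] min [ 0.5463 -0.1172  0.1194] max [ 0.5837 -0.0969  0.1489] top pt [ 0.5714 -0.1152  0.1514]
t3 B light 0
t3 A heavy 6
t3 A -0.24 x [0.5312 0.5909] ztop 0.6611
t3 A -0.22 x [0.5311 0.5954] ztop 0.6585
t3 A -0.2 x [0.5316 0.6015] ztop 0.6601
t3 A -0.18 x [0.5319 0.6062] ztop 0.6646
t3 A -0.16 x [0.5314 0.6068] ztop 0.6676
t3 A -0.14 x [0.5316 0.6068] ztop 0.6666
t3 A -0.12 x [0.5388 0.6043] ztop 0.6576
t3 A -0.1 x [0.5429 0.5889] ztop 0.4123
t3 B -0.24 x [0.5033 0.5196] ztop 0.6459
t3 B -0.22 x [0.5017 0.5195] ztop 0.6472
t3 B -0.2 x [0.4744 0.5194] ztop 0.6737
t3 B -0.18 x [0.4431 0.5184] ztop 0.6988
t3 B -0.16 x [0.4414 0.5179] ztop 0.7092
t3 B -0.14 x [0.4418 0.518 ] ztop 0.713
t3 B -0.12 x [0.4415 0.5151] ztop 0.7142
t3 B -0.1 x [0.4405 0.4966] ztop 0.7073
s3 A light 475 med [ 0.5741 -0.1063  0.1311] min [ 0.5501 -0.1346  0.1095] max [ 0.5911 -0.0965  0.1485] top pt [ 0.569  -0.1146  0.1524]
s3 B light 275 med [ 0.4929 -0.2183  0.1351] min [ 0.4712 -0.2295  0.1149] max [ 0.5044 -0.2014  0.1497] top pt [ 0.4798 -0.2193  0.1525]
s3 A heavy 178 med [ 0.5773 -0.2491  0.0808] min [ 0.5488 -0.2568  0.0714] max [ 0.5871 -0.2034  0.0985] top pt [ 0.5626 -0.2052  0.1037]
s3 A -0.24 x [0.5585 0.5825] ztop 0.0905
s3 A -0.22 x [0.5618 0.5844] ztop 0.0986
s3 A -0.2 x [0.5671 0.5842] ztop 0.1086
s3 A -0.18 x [0.561  0.5856] ztop 0.1162
s3 A -0.16 x [0.5623 0.5857] ztop 0.1264
s3 A -0.14 x [0.5574 0.5825] ztop 0.1373
s3 A -0.12 x [0.5797 0.6083] ztop 0.5665
s3 B -0.22 x [0.4612 0.4948] ztop 0.1496
s3 B -0.2 x [0.4656 0.4966] ztop 0.1363
s3 B -0.16 x [0.4723 0.495 ] ztop 0.1186
s3 B -0.14 x [0.4659 0.4958] ztop 0.1098
s3 B -0.12 x [0.4674 0.4969] ztop 0.1002
s3 B -0.1 x [0.4694 0.4996] ztop 0.0915
```

The lever is fully down. The rocked light cap centres come out at A ≈ (0.566,-0.104,0.130) and B ≈ (0.480,-0.230,0.130). The slope is about 25°, and the two are symmetric about the rods. I'll do A first by moving over its light cap.

Call:
play_rows:
  series:
    - [67,-0.01,-0.002,0,0]
    - [67,-0.035,-0.006,0,0]
    - [67,-0.07,-0.013,0,0]
    - [67,-0.11,-0.02,0,0]
    - [67,-0.15,-0.029,0.005,0]
    - [67,-0.19,-0.037,0.015,0]
    - [67,-0.225,-0.044,0.025,0]
    - [67,-0.25,-0.049,0.033,0]
    - [67,-0.264,-0.051,0.04,0]
    - [67,-0.264,-0.051,0.04,0]

```text
clock: 5.8
tool_pos: [0.565, -0.1016, 0.252]
orientation: [179.8, -0.0, -90.9]
force: [-0.3, 0.0, -0.6]
opening: 0.0591
```

Run:
```python
from h import *
o=get_obs();print(o['clock'],o['tool_pos'],o['orientation'],o['force'],o['opening'])
T=tool();s=snapshot('wrist');save('w4.png',s['frame'])
d=dict(s);d['T']=T;np.savez('pics/w4.npz',**d)
W=cloud(s,T@s['tool_from_camera']);f=s['frame'].astype(int)
m=(f.max(-1)<70)&(W[...,2]>.08)&(W[...,2]<.16)&(W[...,1]>-.15);p=W[m];print(len(p));
if len(p): print(np.percentile(p,[3,50,97],axis=0).round(4))
```

```text
5.8 [ 0.56497362 -0.10159876  0.25196215] [ 1.79799308e+02 -1.45779188e-03 -9.09027662e+01] [-0.287411    0.02449101 -0.56282313] 0.05910467895126681
4537
[[ 0.4785 -0.1199  0.0811]
 [ 0.5454 -0.0876  0.1054]
 [ 0.587   0.0038  0.1476]]
```

View pics/w4.png

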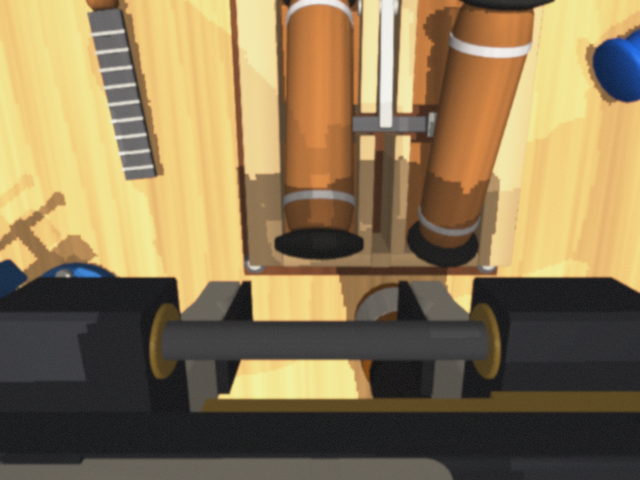

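Run:
```python
from h import *
s=dict(np.load('pics/w4.npz'));T=s['T'];W=cloud(s,T@s['tool_from_camera']);f=s['frame'].astype(int)
roi=np.zeros((480,640),bool);roi[215:265,265:372]=1
m=roi&(f.max(-1)<70)&(W[...,2]>.1);p=W[m];print(len(p),np.percentile(p,[1,50,99],axis=0).round(4),p[np.argmax(p[:,2])].round(4))
roi[:]=0;roi[60:190,285:355]=1;q=W[roi]
for y in np.arange(-.21,-.11,.02):
    r=q[abs(q[:,1]-y)<.004]
    r=r[r[:,2]>.08]
    if len(r)>5: k=r[:,2]>np.percentile(r[:,2],80);print(y.round(3),len(r),np.percentile(r[:,0],[1,50,99]).round(4),r[:,2].max().round(4))
```

```text
2215 [[ 0.5464 -0.1205  0.1305]
 [ 0.5677 -0.1144  0.1428]
 [ 0.5895 -0.1028  0.1485]] [ 0.5662 -0.1164  0.1495]
-0.19 1012 [0.5482 0.5666 0.5853] 0.1115
-0.17 1068 [0.5487 0.5672 0.5854] 0.1212
-0.15 1106 [0.5493 0.5675 0.586 ] 0.1306
```

The cap refines to about (0.567,-0.105,0.128). I'll descend and grip.

Call:
play_rows:
  series:
    - [67,0.001,-0.001,0.008,0]
    - [67,0.002,-0.002,0.025,0]
    - [67,0.0035,-0.002,0.045,0]
    - [67,0.0035,-0.002,0.062,0]
    - [67,0.0035,-0.002,0.072,0]
    - [67,0.0035,-0.002,0.077,0]
    - [67,0.0035,-0.002,0.077,0]
    - [50,0.0035,-0.002,0.077,0]
    - [45,0.0035,-0.002,0.077,0]
    - [45,0.0035,-0.002,0.077,0]

```text
clock: 6.85
tool_pos: [0.5679, -0.1069, 0.1779]
orientation: [-179.9, 0.0, -91.0]
force: [0.1, 1.0, 0.9]
opening: 0.0471
```

Run:
```python
from h import *
o=get_obs();print(o['clock'],o['tool_pos'],o['orientation'],o['force'],o['moment'],o['opening'])
s=snapshot('wrist');save('w5.png',s['frame'])
s=snapshot('scene');save('s5.png',cv2.resize(s['frame'][110:310,140:400],None,fx=3,fy=3))
```

```text
6.85 [ 0.56789785 -0.10693756  0.17789766] [-1.79929990e+02  5.39863135e-03 -9.10068596e+01] [0.10118595 1.01257923 0.86899356] [-0.00654551  0.16806706 -0.00456373] 0.0471344030575832
```

View pics/w5.png

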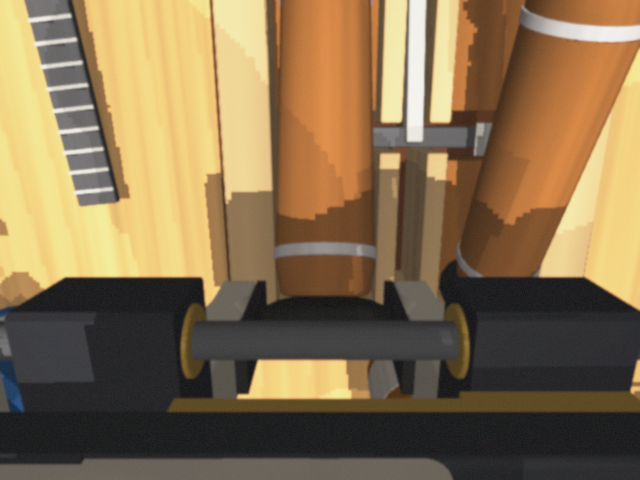

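View pics/s5.png

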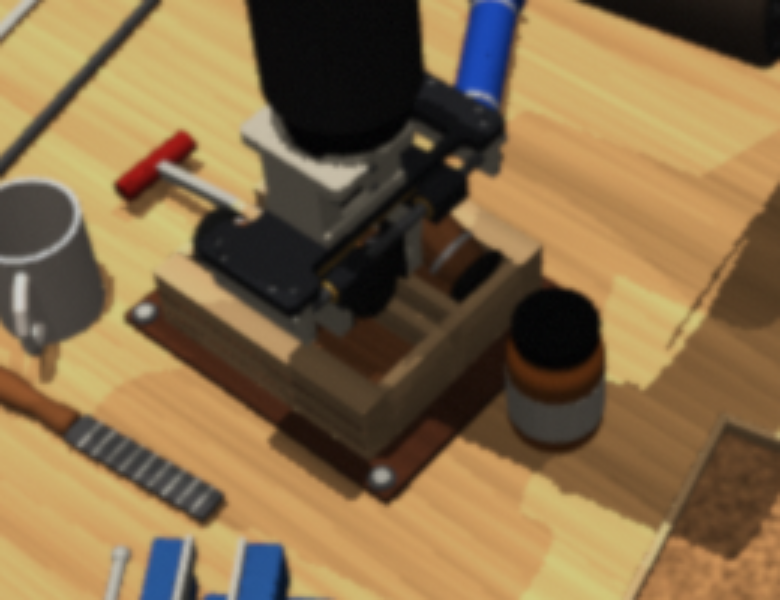

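The jaws stopped on the cap at 47 mm. I'll raise it along an arc over its heavy end so the heavy end clears the V head and the pocket walls.

Call:
play_rows:
  series:
    - [45,0.002,0,-0.006,0]
    - [45,0.006,0,-0.014,0]
    - [45,0.01,0,-0.024,0]
    - [45,0.017,0,-0.036,0]
    - [45,0.024,0,-0.048,0]
    - [45,0.032,0,-0.058,0]
    - [45,0.04,0,-0.067,0]
    - [45,0.05,0,-0.076,0]
    - [45,0.058,0,-0.083,0]
    - [45,0.058,0,-0.083,0]

```text
clock: 7.95
tool_pos: [0.5669, -0.1661, 0.2612]
orientation: [-179.9, -0.0, -91.1]
force: [0.5, -0.7, -2.8]
opening: 0.0467
```

Run:
```python
from h import *
o=get_obs();print(o['clock'],o['tool_pos'],o['orientation'],o['force'],o['moment'],o['opening'])
s=snapshot('wrist');save('w6.png',s['frame'])
s=snapshot('scene');save('s6.png',cv2.resize(s['frame'][110:310,140:400],None,fx=3,fy=3))
```

```text
7.95 [ 0.56689016 -0.16614635  0.26117479] [-1.79916723e+02 -1.38789005e-02 -9.10785221e+01] [ 0.51310001 -0.65315854 -2.82048445] [-0.0574222   0.05287604 -0.04546766] 0.04670943218475263
```

View pics/w6.png

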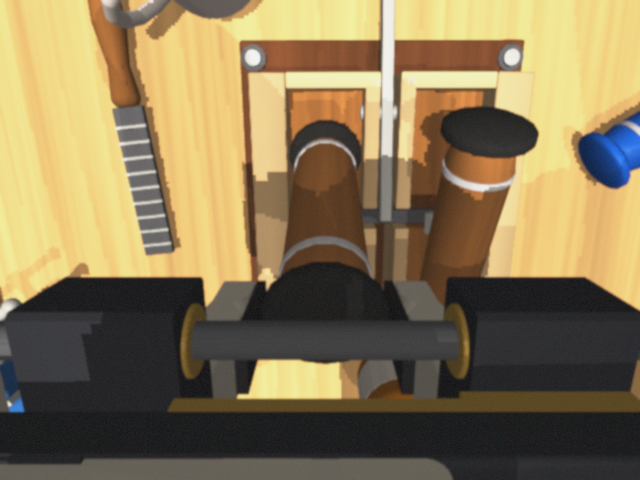

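View pics/s6.png

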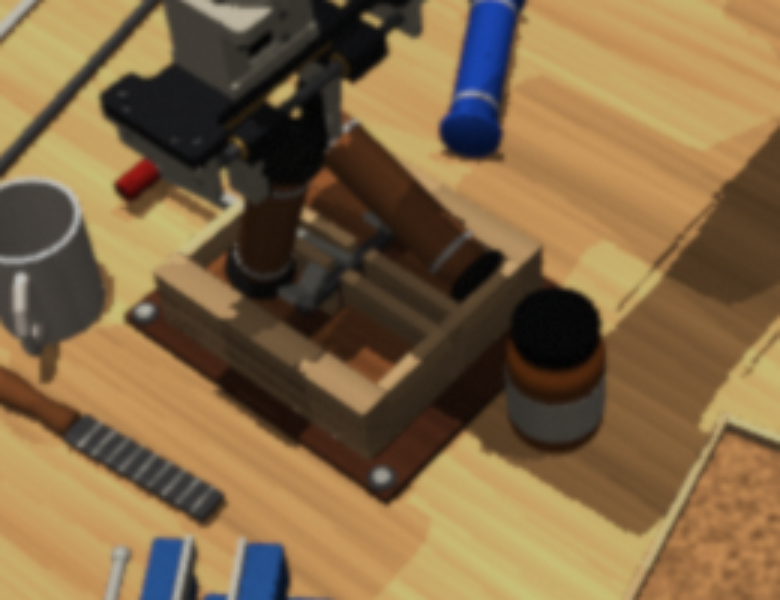

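It is swinging upright freely at about 65°, with its heavy end still in the pocket. I'll finish the arc and lift clear.

Call:
play_rows:
  series:
    - [45,0.009,0,-0.008,0]
    - [45,0.019,0,-0.015,0]
    - [45,0.029,0,-0.021,0]
    - [45,0.036,0,-0.028,0]
    - [45,0.04,0,-0.038,0]
    - [45,0.04,0,-0.052,0]
    - [45,0.04,0,-0.069,0]
    - [45,0.04,0,-0.085,0]
    - [45,0.04,0,-0.097,0]
    - [45,0.04,0,-0.105,0]

```text
clock: 9.05
tool_pos: [0.5661, -0.2049, 0.3669]
orientation: [-179.9, -0.0, -91.0]
force: [-0.3, 0.2, -4.5]
opening: 0.0467
```

Run:
```python
from h import *
o=get_obs();print(o['clock'],o['tool_pos'],o['orientation'],o['force'],o['moment'],o['opening'])
s=snapshot('scene');save('s7.png',cv2.resize(s['frame'][60:310,100:420],None,fx=2.4,fy=2.4))
```

```text
9.05 [ 0.56605422 -0.20486858  0.36693653] [-1.79898248e+02 -1.02528116e-02 -9.10026425e+01] [-0.29909942  0.21740867 -4.48920239] [ 0.09624302  0.05293684 -0.01354517] 0.0467122529231248
```

View pics/s7.png

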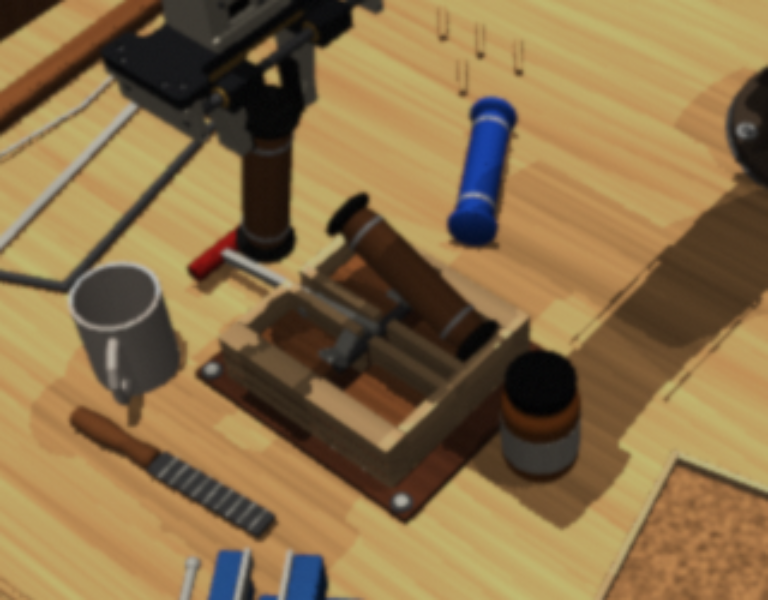

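It hangs plumb with 4.5 N on the wrist. Next I'll carry it smoothly over the jar to the tray, aiming for (0.582,0.202).

Call:
play_rows:
  series:
    - [45,-0.0025,0,0,0]
    - [45,-0.01,0,0,0]
    - [45,-0.022,0,0,0]
    - [45,-0.039,-0.001,0,0]
    - [45,-0.06,-0.001,0,0]
    - [45,-0.084,-0.002,0,0]
    - [45,-0.111,-0.002,0,0]
    - [45,-0.1405,-0.003,0,0]
    - [45,-0.1717,-0.004,0,0]
    - [45,-0.2035,-0.0045,0,0]

```text
clock: 10.1
tool_pos: [0.5735, 0.0005, 0.3647]
orientation: [180.0, 0.0, -91.0]
force: [0.6, -0.2, -3.6]
opening: 0.0468
```

Call:
play_rows:
  series:
    - [45,-0.0318,-0.001,0,0]
    - [45,-0.063,-0.0015,0,0]
    - [45,-0.0925,-0.002,0,0]
    - [45,-0.119,-0.0025,0,0]
    - [45,-0.143,-0.003,0,0]
    - [45,-0.1645,-0.0035,0,0]
    - [45,-0.1815,-0.004,0,0]
    - [45,-0.1935,-0.0045,0,0]
    - [45,-0.201,-0.0045,0,0]
    - [45,-0.2035,-0.0045,0,0]

```text
clock: 11.1
tool_pos: [0.582, 0.2023, 0.3649]
orientation: [180.0, -0.0, -91.0]
force: [-0.0, -0.9, -4.2]
opening: 0.047
```

Run:
```python
from h import *
o=get_obs();print(o['clock'],o['tool_pos'],o['orientation'],o['force'],o['moment'],o['opening'])
s=snapshot('scene');save('s8.png',cv2.resize(s['frame'][130:380,280:540],None,fx=2.4,fy=2.4))
s=snapshot('wrist');save('w8.png',s['frame'])
```

```text
11.1 [0.58200031 0.20233703 0.36492822] [ 1.79981737e+02 -1.49360097e-02 -9.09951192e+01] [-0.03962859 -0.9300047  -4.22213603] [ 0.20011645  0.08899134 -0.01124426] 0.046988022415014825
```

View pics/s8.png

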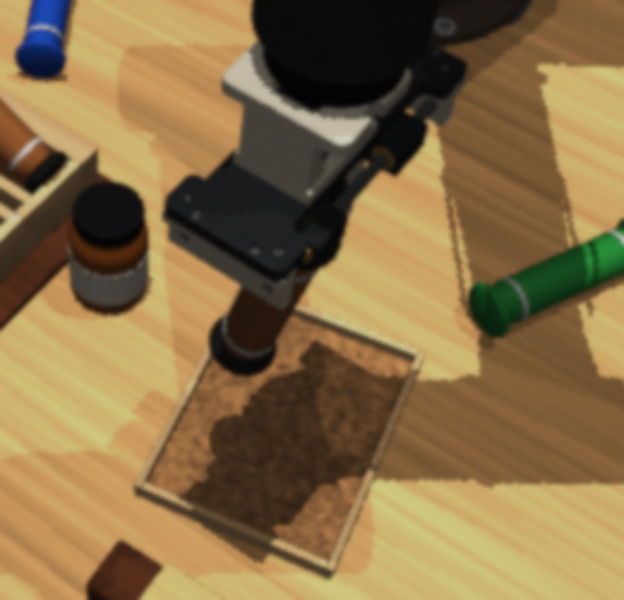

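View pics/w8.png

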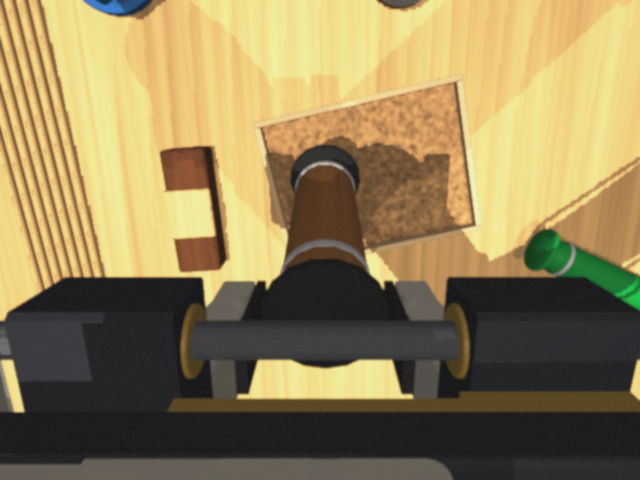

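It is leaning toward -y, either mid-swing or held by grip friction. I'll descend partway while it settles and then look again.

Call:
play_rows:
  series:
    - [45,0,0,0.005,0]
    - [45,0,0,0.016,0]
    - [45,0,0,0.031,0]
    - [45,0,0,0.047,0]
    - [45,0,0,0.063,0]
    - [45,0,0,0.079,0]
    - [45,0,0,0.093,0]
    - [45,0,0,0.103,0]
    - [45,0,0,0.108,0]
    - [45,0,0,0.11,0]

```text
clock: 12.2
tool_pos: [0.5821, 0.2017, 0.2547]
orientation: [180.0, -0.0, -91.0]
force: [-0.5, 0.4, -4.1]
opening: 0.0469
```

```bash
cat >> h.py <<'E'
def tilt(nm):
    """tilt of hanging stab in the y-z plane from the wrist depth: white ring / barrel points"""
    T=tool();s=snapshot('wrist');save(nm,s['frame']);W=cloud(s,T@s['tool_from_camera']);f=s['frame'].astype(int)
    g=T[:3,3]
    m=(abs(W[...,0]-g[0])<.008)&(abs(W[...,1]-g[1])<.11)&(W[...,2]<g[2]-.078)&(W[...,2]>.03)
    brown=(f[...,0]>1.35*f[...,2])|(f.min(-1)>90)
    p=W[m&brown];
    # 3D: keep points on the barrel: fit line y(z)
    for _ in range(4):
        a,b=np.polyfit(p[:,2],p[:,1],1);r=abs(p[:,1]-a*p[:,2]-b);p=p[r<max(.004,np.percentile(r,85) if _<2 else .004)]
    print('tilt deg (+: bottom toward -y)',np.degrees(np.arctan(a)).round(1),len(p),'z',p[:,2].min().round(3),p[:,2].max().round(3))
    return W,f
E
python3 - <<'E'
from h import *
o=get_obs();print(o['clock'],o['tool_pos'],o['force'],o['moment'],o['opening'])
tilt('w9.png')
s=snapshot('scene');save('s9.png',cv2.resize(s['frame'][130:380,280:540],None,fx=2.4,fy=2.4))
E
```

```text
12.2 [0.58207911 0.20166045 0.2546979 ] [-0.52650807  0.35737716 -4.14092931] [0.05536466 0.06173075 0.01001884] 0.046858237996871444
tilt deg (+: bottom toward -y) 12.0 2424 z 0.059 0.177
```

View pics/s9.png

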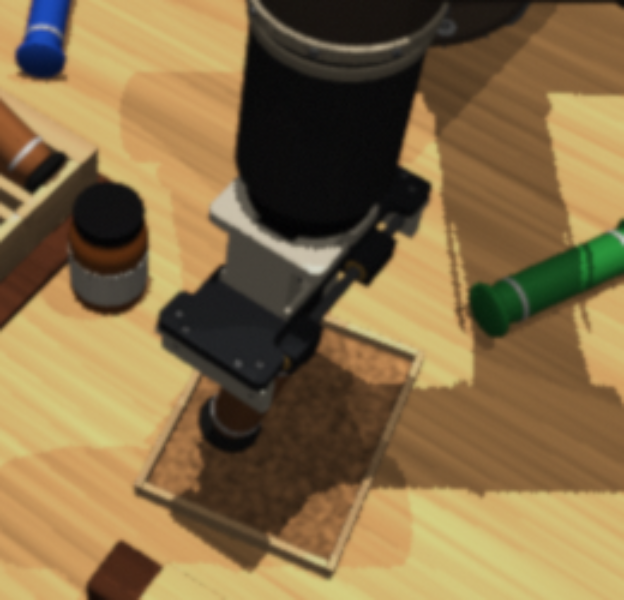

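View pics/w9.png

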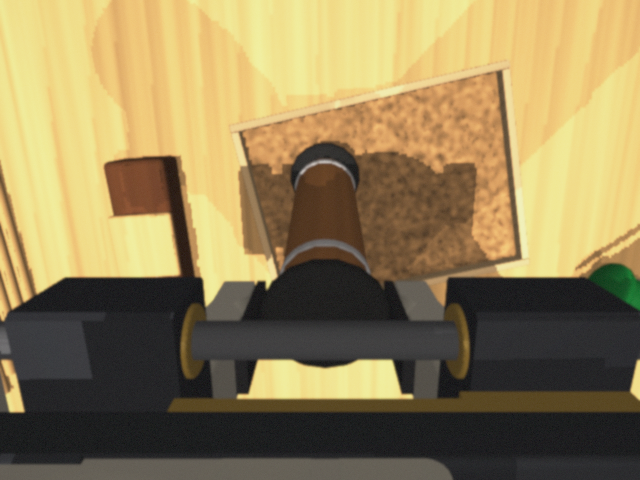

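The stabiliser hangs about 12° off plumb, bottom toward -y, held there by pad friction. I'll shift +y by 30 mm, descend close to the cork and re-measure. Then I'll touch down and swing the grip over the contact point to straighten it.

Call:
play_rows:
  series:
    - [45,-0.001,0,0.001,0]
    - [45,-0.003,0,0.003,0]
    - [45,-0.006,0,0.006,0]
    - [45,-0.01,0,0.01,0]
    - [45,-0.014,0,0.015,0]
    - [45,-0.018,0,0.02,0]
    - [45,-0.022,0,0.025,0]
    - [45,-0.026,0,0.029,0]
    - [45,-0.029,0,0.032,0]
    - [45,-0.03,0,0.033,0]

```text
clock: 13.3
tool_pos: [0.5825, 0.2322, 0.2216]
orientation: [180.0, -0.0, -91.0]
force: [-0.1, -0.5, -3.7]
opening: 0.0471
```

Run:
```python
from h import *
o=get_obs();print(o['clock'],o['tool_pos'],o['force'],o['moment'],o['opening'])
W,f=tilt('w10.png')
g=o['tool_pos']
m=(f.max(-1)<60)&(W[...,2]<.06)&(W[...,2]>.012)&(abs(W[...,0]-g[0])<.04)&(abs(W[...,1]-g[1])<.1)
p=W[m];print('heavy cap',len(p),np.percentile(p,[2,50,98],axis=0).round(4))
s=snapshot('scene');W=cloud(s);f=s['frame'].astype(int)
m=(f.max(-1)<60)&(W[...,2]<.06)&(W[...,2]>.012)&(abs(W[...,0]-g[0])<.04)&(abs(W[...,1]-g[1])<.1)
p=W[m];print('heavy cap sc',len(p),np.percentile(p,[2,50,98],axis=0).round(4))
```

```text
13.3 [0.58249517 0.23215026 0.22161097] [-0.06631918 -0.46680421 -3.72858665] [ 0.15976666  0.0605935  -0.04820804] 0.04705072075869764
tilt deg (+: bottom toward -y) 11.4 2386 z 0.034 0.144
heavy cap 1025 [[0.5599 0.1789 0.0194]
 [0.5811 0.1868 0.024 ]
 [0.6048 0.205  0.0265]]
heavy cap sc 322 [[0.5772 0.1807 0.0149]
 [0.5983 0.2071 0.026 ]
 [0.6063 0.2245 0.0587]]
```

The tilt is about 11° and the cap bottom is about 9 mm above the cork. I'll lower gently to touch.

Call:
play_rows:
  series:
    - [45,0,0,0.002,0]
    - [45,0,0,0.004,0]
    - [45,0,0,0.006,0]
    - [45,0,0,0.007,0]
    - [45,0,0,0.008,0]
    - [45,0,0,0.009,0]
    - [45,0,0,0.009,0]

```text
clock: 14.1
tool_pos: [0.5846, 0.2331, 0.2177]
orientation: [-179.6, 0.2, -90.9]
force: [-3.0, 1.0, 17.6]
opening: 0.0466
```

It has touched, with about 20 N on it, which is a bit firm. I'll back off to a light contact, then move the grip about 30 mm toward -y to roll it upright on the dome.

Call:
play_rows:
  series:
    - [45,0,0,-0.003,0]
    - [45,0,0,-0.005,0]
    - [45,0.003,0,-0.005,0]
    - [45,0.007,0,-0.0055,0]
    - [45,0.011,0,-0.0055,0]
    - [45,0.015,0,-0.006,0]
    - [45,0.019,0,-0.0065,0]
    - [45,0.023,0,-0.0065,0]
    - [45,0.026,0,-0.0065,0]
    - [45,0.026,0,-0.0065,0]

```text
clock: 15.1
tool_pos: [0.5822, 0.2054, 0.2198]
orientation: [-180.0, 0.0, -91.0]
force: [0.6, 1.6, -0.9]
opening: 0.0468
```

Run:
```python
from h import *
o=get_obs();print(o['clock'],o['tool_pos'],o['orientation'],o['force'],o['moment'],o['opening'])
W,f=tilt('w11.png')
g=o['tool_pos']
m=(f.max(-1)<60)&(W[...,2]<.06)&(W[...,2]>.012)&(abs(W[...,0]-g[0])<.04)&(abs(W[...,1]-g[1])<.1)
p=W[m];print('heavy cap',len(p),np.percentile(p,[2,50,98],axis=0).round(4))
```

```text
15.1 [0.58217596 0.20544596 0.21978963] [-1.79992463e+02  7.05256114e-03 -9.10396990e+01] [ 0.58709085  1.63179078 -0.87891536] [0.57722483 0.14074925 0.0239595 ] 0.04675241386741408
tilt deg (+: bottom toward -y) 2.7 1602 z 0.035 0.14
heavy cap 867 [[0.5589 0.1751 0.0144]
 [0.5812 0.1826 0.017 ]
 [0.6039 0.2029 0.0195]]
```

View pics/w11.png

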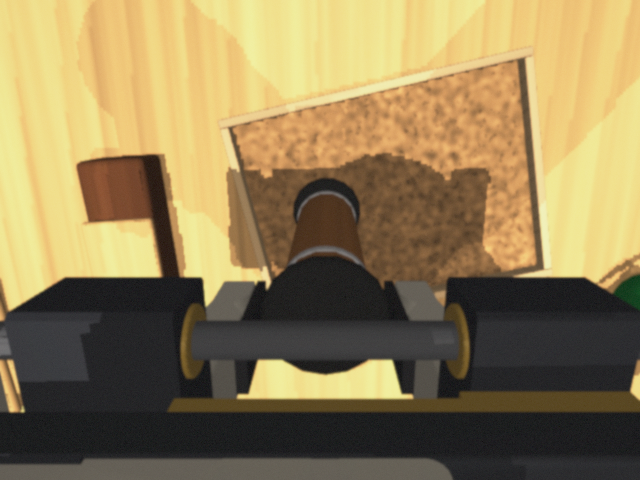

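The tilt is down to about 2.7° and the cork is carrying most of the weight. I'll go another 6 mm and release.

Call:
play_rows:
  series:
    - [45,0.002,0,0,0]
    - [45,0.004,0,0,0]
    - [45,0.006,0,0.0005,0]
    - [45,0.006,0,0.0005,0]
    - [55,0.006,0,0.0005,0]
    - [60,0.006,0,0.0005,0]
    - [65,0.006,0,0.0005,0]
    - [70,0.006,0,0.0005,0]
    - [70,0.006,0,0.0005,0]

```text
clock: 16.05
tool_pos: [0.5818, 0.1996, 0.2187]
orientation: [180.0, -0.0, -91.0]
force: [0.5, 0.1, -0.3]
opening: 0.0607
```

Run:
```python
from h import *
o=get_obs();print(o['clock'],o['tool_pos'],o['orientation'],o['force'],o['moment'],o['opening'])
W,f=tilt('w12.png')
```

```text
16.05 [0.58180107 0.19960757 0.21869306] [ 1.79952937e+02 -3.18055236e-02 -9.10224831e+01] [ 0.52994697  0.11812648 -0.29827803] [-0.00065123  0.07373984 -0.01282877] 0.06070594473822619
tilt deg (+: bottom toward -y) 5.4 2133 z 0.035 0.141
```

View pics/w12.png

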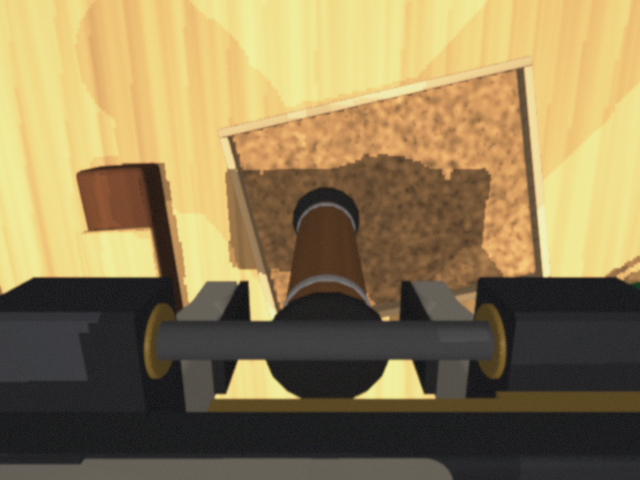

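Released; it rocks slightly between the open fingers. I'll lift straight up while it settles.

Call:
play_rows:
  series:
    - [72,0,0,-0.004,0]
    - [72,0,0,-0.012,0]
    - [72,0,0,-0.024,0]
    - [72,0,0,-0.04,0]
    - [72,0,0,-0.06,0]
    - [72,0,0,-0.08,0]
    - [72,0,0,-0.1,0]
    - [72,0,0,-0.115,0]
    - [72,0,0,-0.125,0]
    - [72,0,0,-0.13,0]

```text
clock: 17.1
tool_pos: [0.5822, 0.1999, 0.3509]
orientation: [-179.9, 0.1, -91.0]
force: [0.5, 0.2, -0.8]
opening: 0.0632
```

Run:
```python
from h import *
o=get_obs();print(o['clock'],o['tool_pos'],o['force'],o['opening'])
s=snapshot('wrist');save('w13.png',s['frame'])
s=snapshot('scene');save('s13.png',cv2.resize(s['frame'][130:380,280:540],None,fx=2.4,fy=2.4))
```

```text
17.1 [0.58221721 0.19988063 0.35093008] [ 0.49830967  0.21705409 -0.78374406] 0.06319642612063582
```

View pics/s13.png

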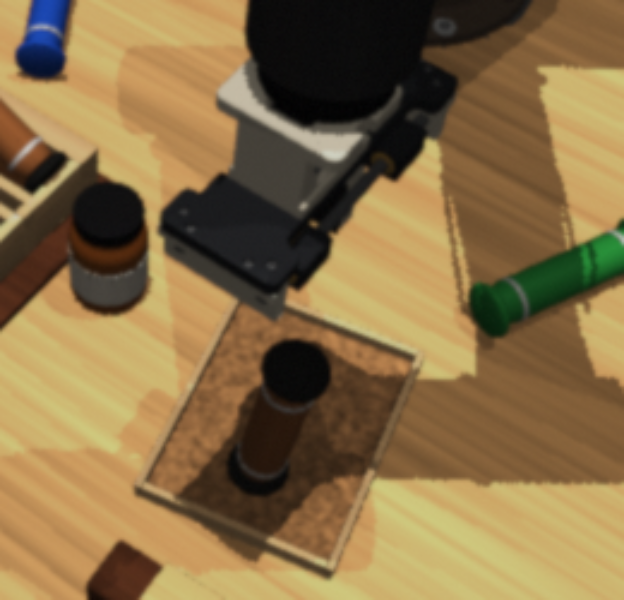

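View pics/w13.png

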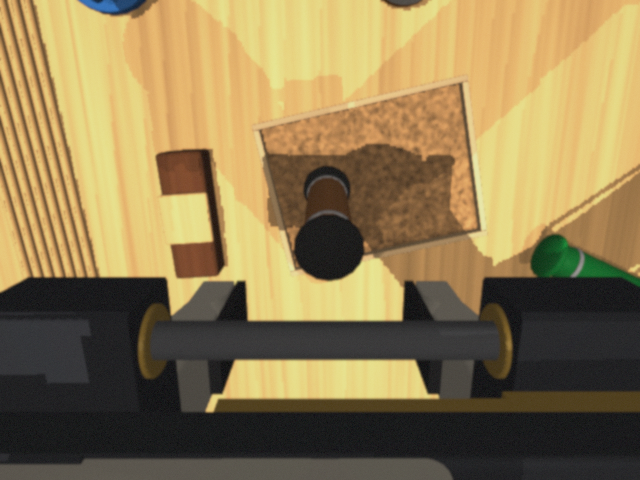

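A stands upright on its own, base at about crop (258,470). Now B: moving back over its light cap.

Call:
play_rows:
  series:
    - [67,0.012,0.003,0,0]
    - [67,0.04,0.009,0,0]
    - [67,0.085,0.019,0,0]
    - [67,0.133,0.029,0,0]
    - [67,0.181,0.04,0,0]
    - [67,0.229,0.05,0,0]
    - [67,0.277,0.061,0,0]
    - [67,0.325,0.071,0.015,0]
    - [67,0.37,0.081,0.035,0]
    - [67,0.402,0.088,0.06,0]

```text
clock: 18.2
tool_pos: [0.4854, -0.2032, 0.2888]
orientation: [-179.9, -0.0, -91.1]
force: [0.7, -0.3, -1.0]
opening: 0.0586
```

Call:
play_rows:
  series:
    - [67,0.02,0.004,0.02,0]
    - [67,0.028,0.006,0.03,0]
    - [67,0.029,0.0065,0.035,0]
    - [67,0.029,0.0065,0.035,0]

```text
clock: 18.6
tool_pos: [0.4797, -0.2292, 0.2537]
orientation: [179.9, 0.0, -91.0]
force: [0.1, 0.5, -0.2]
opening: 0.059
```

Run:
```python
from h import *
o=get_obs();print(o['clock'],o['tool_pos'],o['orientation'],o['force'],o['opening'])
T=tool();s=snapshot('wrist');save('w14.png',s['frame'])
W=cloud(s,T@s['tool_from_camera']);f=s['frame'].astype(int)
m=(f.max(-1)<70)&(W[...,2]>.1)&(W[...,2]<.16)&(abs(W[...,0]-.48)<.04)&(abs(W[...,1]+.23)<.05)
p=W[m];print(len(p),np.percentile(p,[1,50,99],axis=0).round(4),p[np.argmax(p[:,2])].round(4))
q=W.reshape(-1,3)
for y in np.arange(-.22,-.1,.02):
    r=q[(abs(q[:,1]-y)<.004)&(q[:,2]>.08)&(q[:,2]<.16)&(abs(q[:,0]-.48)<.03)]
    if len(r)>5: print(y.round(3),len(r),np.percentile(r[:,0],[1,50,99]).round(4),r[:,2].max().round(4))
s=snapshot('top');save('t14.png',s['frame'])
```

```text
18.6 [ 0.47967037 -0.22921809  0.2537391 ] [ 1.79939801e+02  5.43594545e-03 -9.10289564e+01] [ 0.09895657  0.48157557 -0.16340245] 0.05897069728468779
4538 [[ 0.4594 -0.2427  0.1094]
 [ 0.4813 -0.2326  0.1354]
 [ 0.5029 -0.2199  0.1483]] [ 0.4795 -0.2238  0.1495]
-0.22 528 [0.4624 0.4806 0.4996] 0.1495
-0.2 599 [0.4639 0.4815 0.4999] 0.1362
-0.18 17 [0.4632 0.4649 0.5006] 0.1135
-0.14 388 [0.4649 0.4827 0.5006] 0.1078
-0.12 324 [0.4652 0.4827 0.5003] 0.0983
```

View pics/w14.png

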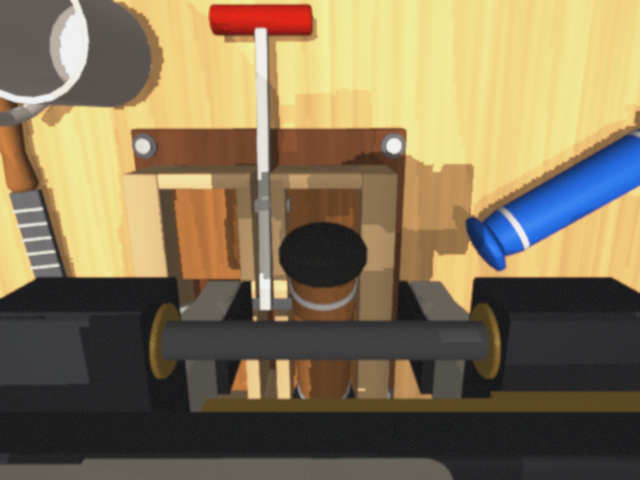

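View pics/t14.png

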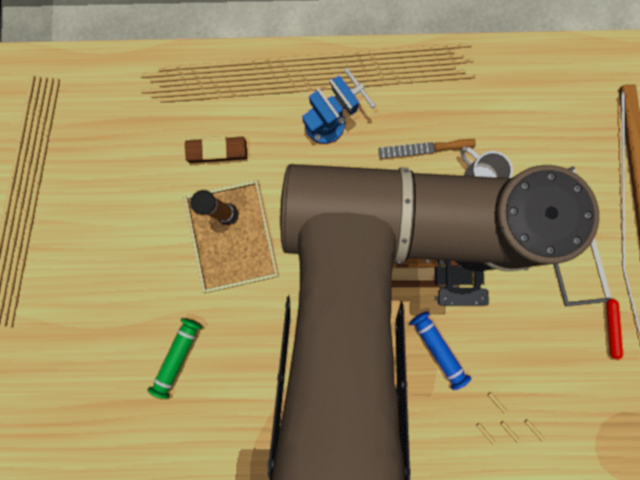

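A still stands in the tray at (229,213). B's cap centre comes out at about (0.481,-0.234,0.128). Descending and gripping it.

Call:
play_rows:
  series:
    - [67,0.001,-0.001,0.008,0]
    - [67,0.002,-0.001,0.025,0]
    - [67,0.0045,-0.0015,0.045,0]
    - [67,0.0045,-0.0015,0.062,0]
    - [67,0.0045,-0.0015,0.073,0]
    - [67,0.0045,-0.0015,0.079,0]
    - [67,0.0045,-0.0015,0.079,0]
    - [50,0.0045,-0.0015,0.079,0]
    - [45,0.0045,-0.0015,0.079,0]
    - [45,0.0045,-0.0015,0.079,0]

```text
clock: 19.7
tool_pos: [0.4816, -0.2341, 0.1759]
orientation: [-179.9, -0.0, -91.0]
force: [-1.0, -0.9, 1.2]
opening: 0.0471
```

Run:
```python
from h import *
o=get_obs();print(o['clock'],o['tool_pos'],o['orientation'],o['force'],o['moment'],o['opening'])
s=snapshot('wrist');save('w15.png',s['frame'])
```

```text
19.7 [ 0.48158305 -0.23406162  0.17590552] [-1.79935278e+02 -1.39146323e-02 -9.10089369e+01] [-0.98216796 -0.91785981  1.23917296] [-0.10117517  0.28510286  0.0429256 ] 0.04713107245633337
```

View pics/w15.png

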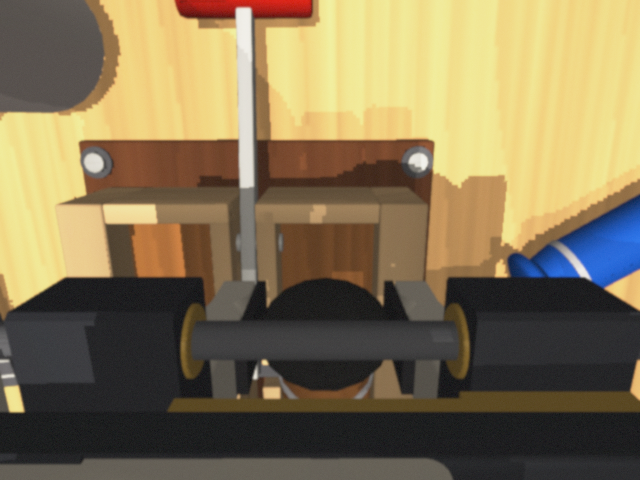

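The grip reads 47 mm again. I'll use the mirrored arc toward +y.

Call:
play_rows:
  series:
    - [45,-0.002,0,-0.006,0]
    - [45,-0.006,0,-0.014,0]
    - [45,-0.01,0,-0.024,0]
    - [45,-0.017,0,-0.036,0]
    - [45,-0.024,0,-0.048,0]
    - [45,-0.032,0,-0.058,0]
    - [45,-0.04,0,-0.067,0]
    - [45,-0.05,0,-0.076,0]
    - [45,-0.058,0,-0.083,0]
    - [45,-0.058,0,-0.083,0]

```text
clock: 20.75
tool_pos: [0.4829, -0.175, 0.2593]
orientation: [-179.9, 0.0, -90.9]
force: [0.1, 1.1, -3.9]
opening: 0.0469
```

Run:
```python
from h import *
o=get_obs();print(o['clock'],o['tool_pos'],o['force'],o['moment'],o['opening'])
s=snapshot('scene');save('s16.png',cv2.resize(s['frame'][110:310,140:400],None,fx=3,fy=3))
```

```text
20.75 [ 0.48286498 -0.17499456  0.25931521] [ 0.06337604  1.0722871  -3.94613565] [ 0.18063031  0.05888718 -0.00788499] 0.04693067882325164
```

View pics/s16.png

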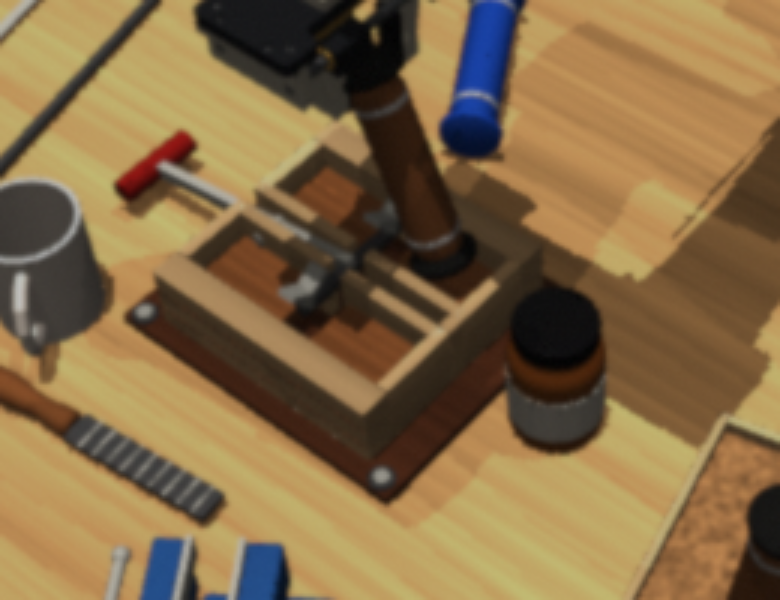

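It is already almost all hanging weight (3.9 N), leaning with its bottom toward +y. I'll lift clear.

Call:
play_rows:
  series:
    - [45,-0.004,0,-0.005,0]
    - [45,-0.008,0,-0.012,0]
    - [45,-0.012,0,-0.022,0]
    - [45,-0.015,0,-0.035,0]
    - [45,-0.017,0,-0.05,0]
    - [45,-0.018,0,-0.066,0]
    - [45,-0.018,0,-0.082,0]
    - [45,-0.018,0,-0.096,0]
    - [45,-0.018,0,-0.105,0]
    - [45,-0.018,0,-0.11,0]

```text
clock: 21.8
tool_pos: [0.4828, -0.158, 0.3696]
orientation: [-179.9, 0.0, -91.0]
force: [0.4, -0.1, -3.4]
opening: 0.0471
```

```bash
cat >> h.py <<'E'
def sctilt(nm,crop):
    g=get_obs()['tool_pos'];s=snapshot('scene');W=cloud(s);f=s['frame'].astype(int)
    c=f[crop[0]:crop[1],crop[2]:crop[3]].astype(np.uint8);save(nm,cv2.resize(c,None,fx=2.4,fy=2.4))
    near=(abs(W[...,0]-g[0])<.03)&(abs(W[...,1]-g[1])<.1)
    m=near&(f[...,0]>1.4*f[...,2])&(W[...,2]<g[2]-.08)&(W[...,2]>g[2]-.2)
    p=W[m]
    for dz in(.09,.10,.12,.14,.16,.18):
        q=p[abs(p[:,2]-(g[2]-dz))<.006]
        if len(q)>4: print('dz',dz,len(q),'y',(np.percentile(q[:,1],[3,50,97])-g[1]).round(4))
    m=near&(f.max(-1)<60)&(W[...,2]<g[2]-.17)&(W[...,2]>.01);q=W[m]
    if len(q): print('cap',len(q),(np.percentile(q,[3,50,97],axis=0)-g).round(4))
E
python3 - <<'E'
from h import *
o=get_obs();print(o['clock'],o['tool_pos'],o['force'],o['moment'],o['opening'])
sctilt('s17.png',(60,310,100,420))
E
```

```text
21.8 [ 0.48283224 -0.15797665  0.36957904] [ 0.44792791 -0.06455926 -3.41297841] [-0.07755842  0.09482477 -0.03225186] 0.047059862401709354
dz 0.09 120 y [0.0085 0.0282 0.036 ]
dz 0.1 124 y [0.0106 0.0312 0.0373]
dz 0.12 118 y [0.0151 0.0369 0.0438]
dz 0.14 120 y [0.0236 0.0428 0.0498]
dz 0.16 102 y [0.0286 0.0488 0.0556]
dz 0.18 70 y [0.0322 0.0539 0.0588]
cap 1443 [[-0.0275 -0.0977 -0.3565]
 [-0.0065  0.0382 -0.3231]
 [ 0.0245  0.0867 -0.179 ]]
```

View pics/s17.png

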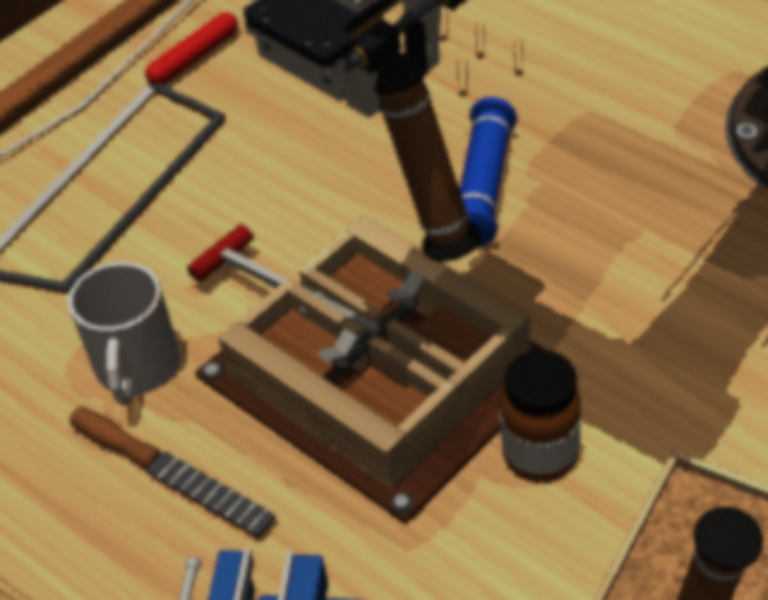

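It hangs 16° off, bottom toward +y. I'll start the transfer briskly, since the lag helps straighten it, and brake gently.

Call:
play_rows:
  series:
    - [45,-0.0075,0,0,0]
    - [45,-0.03,0.0005,0,0]
    - [45,-0.063,0.001,0,0]
    - [45,-0.098,0.0015,0,0]
    - [45,-0.133,0.002,0,0]
    - [45,-0.1665,0.0025,0,0]
    - [45,-0.197,0.003,0,0]
    - [45,-0.2245,0.0035,0,0]
    - [45,-0.249,0.004,0,0]
    - [45,-0.271,0.004,0,0]

```text
clock: 22.85
tool_pos: [0.4828, 0.1146, 0.3673]
orientation: [179.9, -0.0, -91.0]
force: [0.2, 0.0, -4.3]
opening: 0.0466
```

Call:
play_rows:
  series:
    - [45,-0.0187,0,0.002,0]
    - [45,-0.0344,0,0.006,0]
    - [45,-0.047,0,0.014,0]
    - [45,-0.057,0.0005,0.025,0]
    - [45,-0.064,0.001,0.038,0]
    - [45,-0.068,0.001,0.052,0]
    - [45,-0.069,0.001,0.066,0]
    - [45,-0.069,0.001,0.078,0]
    - [45,-0.069,0.001,0.087,0]
    - [45,-0.069,0.001,0.092,0]

```text
clock: 23.85
tool_pos: [0.4835, 0.1816, 0.275]
orientation: [179.9, -0.1, -91.0]
force: [-0.4, -0.3, -3.8]
opening: 0.0473
```

Run:
```python
from h import *
o=get_obs();print(o['clock'],o['tool_pos'],o['orientation'],o['force'],o['moment'],o['opening'])
sctilt('s18.png',(130,380,280,540))
W,f=tilt('w18.png')
```

```text
23.85 [0.48345787 0.18160342 0.27498074] [ 1.79939430e+02 -5.14171502e-02 -9.10437365e+01] [-0.40459617 -0.27338763 -3.8409865 ] [-0.09087912  0.11350779 -0.00560175] 0.047274106385759115
dz 0.09 91 y [0.0102 0.0224 0.0299]
dz 0.1 93 y [0.0087 0.0246 0.0319]
dz 0.12 100 y [0.006  0.0272 0.0362]
dz 0.14 95 y [0.0093 0.0308 0.0404]
dz 0.16 90 y [0.0132 0.0345 0.044 ]
dz 0.18 35 y [0.0133 0.0347 0.0474]
cap 324 [[-0.0147  0.0129 -0.2028]
 [ 0.0138  0.0398 -0.1938]
 [ 0.0228  0.0553 -0.1715]]
tilt deg (+: bottom toward -y) -10.4 445 z 0.067 0.175
```

View pics/s18.png

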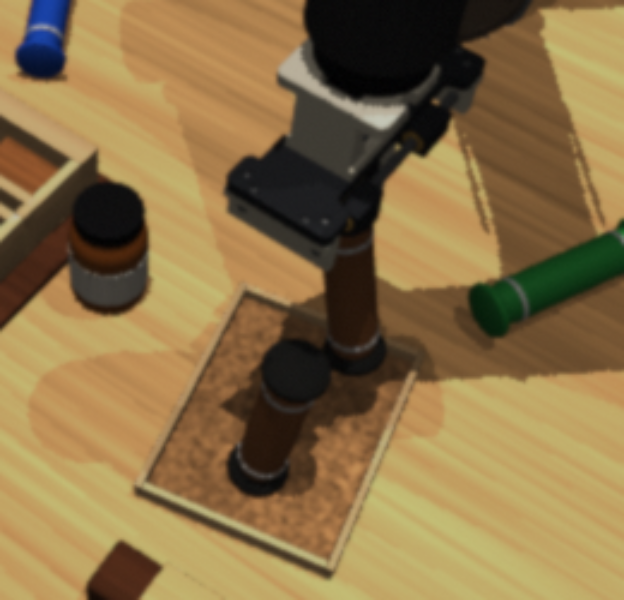

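View pics/w18.png

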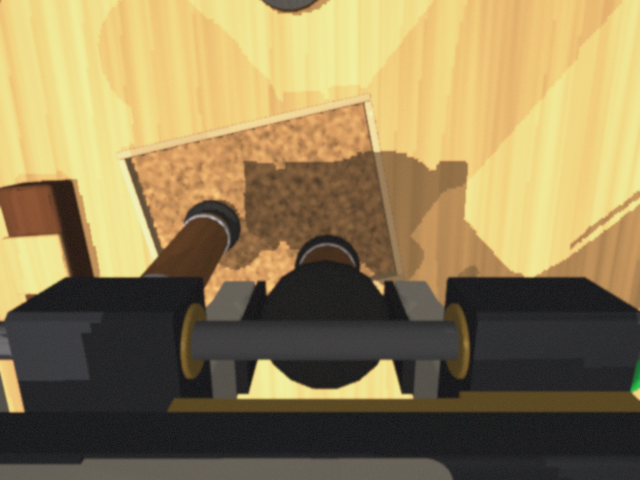

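The lean is about 10°, bottom toward +y. I'll shift -30 mm in y while descending close, then touch lightly and roll it upright toward +y.

Call:
play_rows:
  series:
    - [45,0.001,0,0.002,0]
    - [45,0.003,0,0.006,0]
    - [45,0.006,0,0.012,0]
    - [45,0.01,0,0.019,0]
    - [45,0.014,0,0.026,0]
    - [45,0.018,0,0.033,0]
    - [45,0.022,0,0.04,0]
    - [45,0.026,0,0.045,0]
    - [45,0.029,0,0.049,0]
    - [45,0.03,0,0.05,0]

```text
clock: 24.95
tool_pos: [0.483, 0.1516, 0.2256]
orientation: [180.0, -0.0, -91.0]
force: [-0.5, 0.3, -4.4]
opening: 0.0471
```

Call:
play_rows:
  series:
    - [45,0,0,0.0015,0]
    - [45,0,0,0.003,0]
    - [45,0,0,0.0045,0]
    - [45,0,0,0.006,0]
    - [45,0,0,0.006,0]

```text
clock: 25.45
tool_pos: [0.4831, 0.1521, 0.2199]
orientation: [180.0, -0.0, -91.0]
force: [-0.5, 0.6, -3.8]
opening: 0.0468
```

Call:
play_rows:
  series:
    - [45,0,0,0.0015,0]
    - [45,0,0,0.003,0]
    - [45,0,0,0.003,0]

```text
clock: 25.75
tool_pos: [0.483, 0.152, 0.2169]
orientation: [180.0, -0.0, -91.0]
force: [0.2, 0.5, -3.3]
opening: 0.0467
```

Call:
play_rows:
  series:
    - [45,0,0,0.0015,0]
    - [45,0,0,0.0025,0]
    - [45,0,0,0.0025,0]

```text
clock: 26.05
tool_pos: [0.484, 0.1523, 0.2162]
orientation: [-179.9, 0.0, -91.0]
force: [-2.4, -0.8, 8.2]
opening: 0.0471
```

It has touched at TCP z ≈ 0.2165. Rolling upright toward +y with a light preload.

Call:
play_rows:
  series:
    - [45,0,0,-0.001,0]
    - [45,-0.002,0,-0.0015,0]
    - [45,-0.006,0,-0.002,0]
    - [45,-0.01,0,-0.002,0]
    - [45,-0.014,0,-0.0025,0]
    - [45,-0.018,0,-0.003,0]
    - [45,-0.021,0,-0.003,0]
    - [45,-0.023,0,-0.003,0]
    - [45,-0.023,0,-0.003,0]

```text
clock: 26.95
tool_pos: [0.4835, 0.1753, 0.2174]
orientation: [180.0, -0.0, -91.0]
force: [-0.1, -0.8, -3.9]
opening: 0.0472
```

Run:
```python
from h import *
o=get_obs();print(o['clock'],o['tool_pos'],o['orientation'],o['force'],o['moment'],o['opening'])
W,f=tilt('w19.png')
sctilt('s19.png',(130,380,280,540))
```

```text
26.95 [0.48345453 0.17528624 0.2173948 ] [ 1.79974850e+02 -1.47629906e-02 -9.10036461e+01] [-0.05377227 -0.84997965 -3.93244709] [-0.20640876  0.09709028 -0.01066132] 0.04715345180954428
tilt deg (+: bottom toward -y) -9.0 726 z 0.032 0.13
dz 0.09 72 y [0.0109 0.0224 0.0274]
dz 0.1 74 y [0.0093 0.0238 0.0294]
dz 0.12 86 y [0.005  0.0239 0.0328]
dz 0.14 59 y [0.005  0.029  0.0357]
dz 0.16 40 y [0.0305 0.0365 0.0394]
dz 0.18 17 y [0.0334 0.037  0.0412]
cap 190 [[-0.0185  0.0294 -0.2033]
 [ 0.0096  0.0399 -0.1952]
 [ 0.022   0.0496 -0.172 ]]
```

View pics/s19.png

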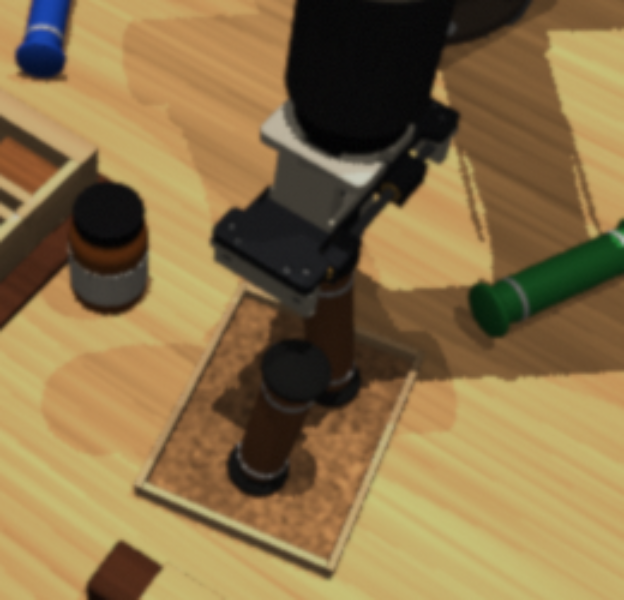

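View pics/w19.png

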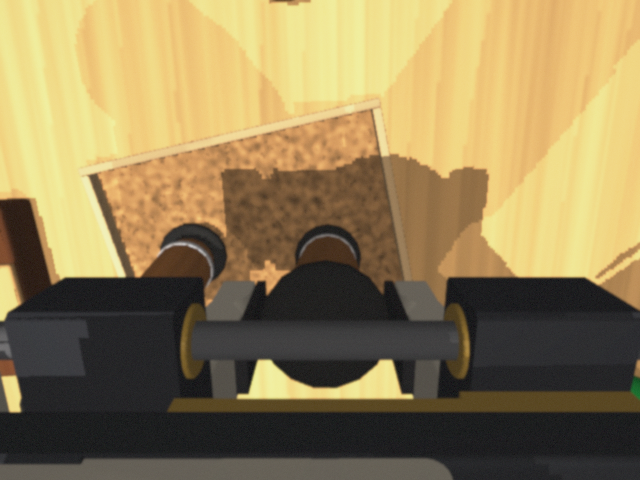

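The contact was too light, so it slid and the tilt is still about 9°. I'll go back, touch again and roll with more preload.

Call:
play_rows:
  series:
    - [45,0.003,0,-0.003,0]
    - [45,0.008,0,-0.004,0]
    - [45,0.013,0,-0.004,0]
    - [45,0.018,0,-0.003,0]
    - [45,0.022,0,-0.001,0]
    - [45,0.022,0,0.001,0]
    - [45,0.022,0,0.0025,0]
    - [45,0.022,0,0.003,0]
    - [45,0.022,0,0.003,0]

```text
clock: 27.95
tool_pos: [0.4842, 0.1535, 0.2165]
orientation: [-179.8, 0.0, -91.0]
force: [-1.9, -1.2, 11.1]
opening: 0.0472
```

Call:
play_rows:
  series:
    - [45,-0.003,0,0,0]
    - [45,-0.006,0,0,0]
    - [45,-0.009,0,-0.0002,0]
    - [45,-0.012,0,-0.0004,0]
    - [45,-0.015,0,-0.0006,0]
    - [45,-0.015,0,-0.0006,0]

```text
clock: 28.55
tool_pos: [0.4847, 0.1687, 0.2171]
orientation: [-179.8, 0.0, -90.9]
force: [-0.8, -1.9, 8.8]
opening: 0.047
```

Contact is held (Fz +8.8). I'll continue rolling.

Call:
play_rows:
  series:
    - [45,-0.003,0,-0.0003,0]
    - [45,-0.006,0,-0.0006,0]
    - [45,-0.008,0,-0.0008,0]
    - [45,-0.008,0,-0.001,0]

```text
clock: 28.95
tool_pos: [0.4847, 0.1767, 0.2176]
orientation: [-179.8, 0.0, -91.0]
force: [0.6, -1.5, 4.2]
opening: 0.047
```

Run:
```python
from h import *
o=get_obs();print(o['clock'],o['tool_pos'],o['orientation'],o['force'],o['moment'],o['opening'])
W,f=tilt('w20.png')
sctilt('s20.png',(130,380,280,540))
```

```text
28.95 [0.48471115 0.17666273 0.21763798] [-1.79841495e+02  4.59745208e-02 -9.09647246e+01] [ 0.58963234 -1.50563213  4.17933858] [-5.85411575e-01  2.48383066e-03 -1.00167961e-04] 0.04702339739892036
tilt deg (+: bottom toward -y) -0.6 1422 z 0.033 0.139
dz 0.09 41 y [0.0095 0.0178 0.0212]
dz 0.1 44 y [0.0089 0.0164 0.021 ]
dz 0.12 77 y [-0.0089  0.0114  0.0211]
dz 0.14 52 y [-0.0115  0.0124  0.0211]
dz 0.16 13 y [-0.0142  0.0208  0.0219]
dz 0.18 5 y [0.0185 0.0204 0.0217]
cap 37 [[-0.0203 -0.0241 -0.2072]
 [-0.0091  0.0219 -0.2002]
 [ 0.019   0.0282 -0.1751]]
```

View pics/w20.png

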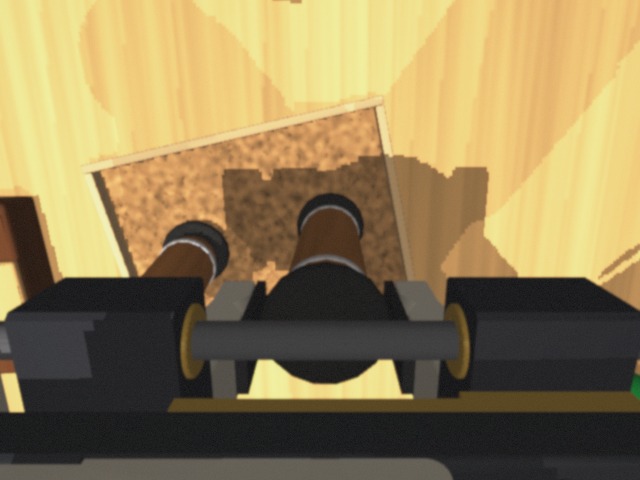

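View pics/s20.png

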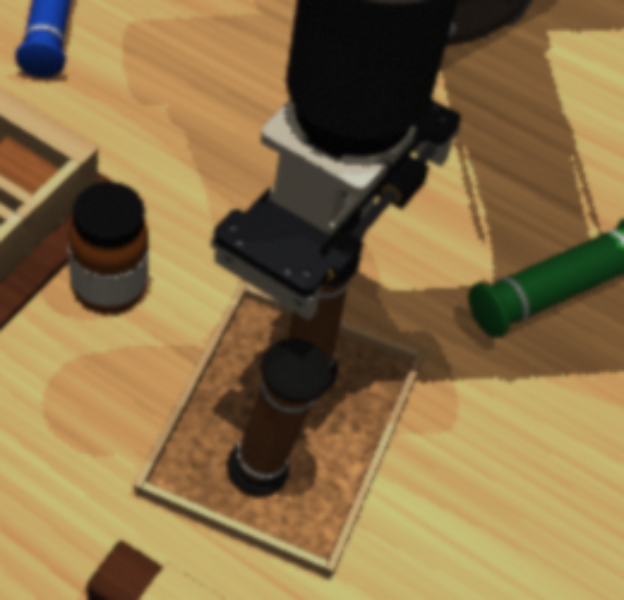

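It is upright to within about 1° and on the cork. I'll ease the load and release.

Call:
play_rows:
  series:
    - [45,0,0,-0.0005,0]
    - [45,0,0,-0.0007,0]
    - [53,0,0,-0.0007,0]
    - [57,0,0,-0.0007,0]
    - [62,0,0,-0.0007,0]
    - [67,0,0,-0.0007,0]
    - [70,0,0,-0.0007,0]
    - [70,0,0,-0.0007,0]
    - [70,0,0,-0.0007,0]

```text
clock: 29.95
tool_pos: [0.4835, 0.176, 0.2168]
orientation: [180.0, -0.0, -91.0]
force: [0.2, -0.5, 0.7]
opening: 0.061
```

Run:
```python
from h import *
o=get_obs();print(o['clock'],o['tool_pos'],o['force'],o['moment'],o['opening'])
W,f=tilt('w21.png')
```

```text
29.95 [0.48350537 0.17604255 0.21681773] [ 0.24874942 -0.45224597  0.68056374] [ 0.03436995  0.08169005 -0.02775938] 0.061029505080896024
tilt deg (+: bottom toward -y) -4.8 768 z 0.031 0.131
```

View pics/w21.png

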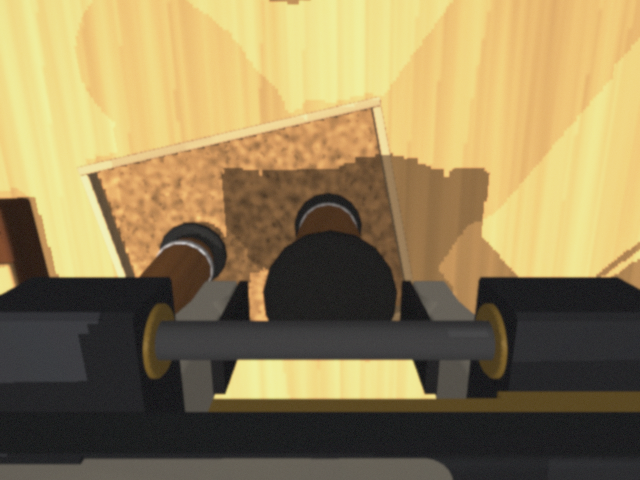

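It rocks a few degrees, well within its self-righting range and clear of the fingers. I'll lift straight up.

Call:
play_rows:
  series:
    - [73,0,0,-0.004,0]
    - [73,0,0,-0.012,0]
    - [73,0,0,-0.024,0]
    - [73,0,0,-0.04,0]
    - [73,0,0,-0.06,0]
    - [73,0,0,-0.08,0]
    - [73,0,0,-0.1,0]
    - [73,0,0,-0.118,0]
    - [73,0,0,-0.132,0]
    - [73,0,0,-0.14,0]

```text
clock: 31.0
tool_pos: [0.4839, 0.1761, 0.3595]
orientation: [-179.9, 0.1, -91.0]
force: [-0.0, 0.3, -0.0]
opening: 0.0641
```

Call:
play_rows:
  series:
    - [73,0.01,0,0,0]
    - [73,0.04,0.01,0,0]
    - [73,0.08,0.03,0,0]
    - [73,0.12,0.05,0,0]
    - [73,0.16,0.06,0,0]
    - [73,0.195,0.065,0,0]
    - [73,0.22,0.068,0,0]
    - [73,0.23,0.07,0,0]
    - [73,0.23,0.07,0,0]
    - [73,0.23,0.07,0,0]

```text
clock: 32.0
tool_pos: [0.4095, -0.0525, 0.3567]
orientation: [180.0, 0.0, -91.1]
force: [0.3, 0.2, -0.4]
opening: 0.0642
```

Run:
```python
from h import *
o=get_obs();print(o['clock'],o['tool_pos'],o['force'],o['opening'])
s=snapshot('scene');save('s22.png',s['frame']);W=cloud(s);f=s['frame'].astype(int)
s2=snapshot('top');save('t22.png',s2['frame'])
W2=cloud(s2);f2=s2['frame'].astype(int)
for c in((.582,.2),(.484,.176)):
  for w,g in((W,f),(W2,f2)):
    near=(abs(w[...,0]-c[0])<.04)&(abs(w[...,1]-c[1])<.05)
    m=near&(w[...,2]>.155)&(w[...,2]<.2)&(g.max(-1)<70);p=w[m]
    b=near&(w[...,2]>.012)&(w[...,2]<.03)&(g.max(-1)<60);q=w[b]
    print(c,'top',len(p),np.percentile(p,[2,50,98],axis=0).round(3).tolist() if len(p) else '', 'base',len(q),np.percentile(q,[2,50,98],axis=0).round(3).tolist() if len(q) else '')
```

```text
32.0 [ 0.40947511 -0.05253936  0.35667707] [ 0.27260438  0.23510764 -0.42976745] 0.06424194808947994
(0.582, 0.2) top 614 [[0.56, 0.193, 0.165], [0.584, 0.216, 0.172], [0.604, 0.236, 0.176]] base 202 [[0.573, 0.178, 0.012], [0.596, 0.204, 0.017], [0.606, 0.221, 0.027]]
(0.582, 0.2) top 466 [[0.558, 0.192, 0.167], [0.577, 0.213, 0.172], [0.598, 0.234, 0.176]] base 100 [[0.557, 0.177, 0.014], [0.569, 0.185, 0.018], [0.596, 0.209, 0.022]]
(0.484, 0.176) top 490 [[0.467, 0.145, 0.163], [0.491, 0.167, 0.172], [0.51, 0.186, 0.176]] base 15 [[0.468, 0.194, 0.016], [0.473, 0.199, 0.019], [0.482, 0.203, 0.022]]
(0.484, 0.176) top 503 [[0.463, 0.144, 0.166], [0.483, 0.163, 0.172], [0.505, 0.184, 0.176]] base 61 [[0.459, 0.156, 0.012], [0.468, 0.164, 0.016], [0.491, 0.187, 0.02]]
```

View pics/s22.png

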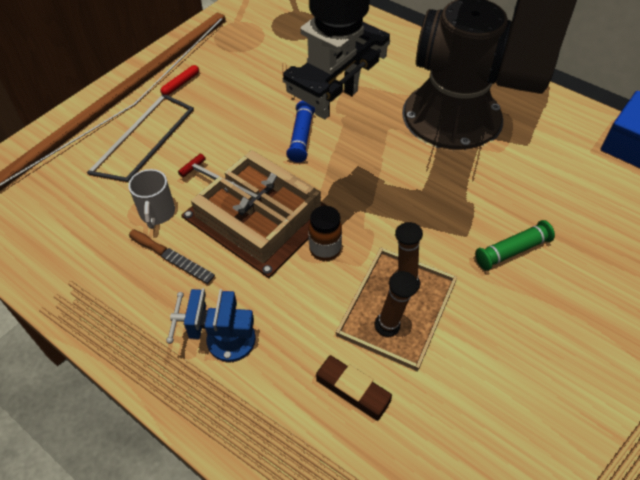

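View pics/t22.png

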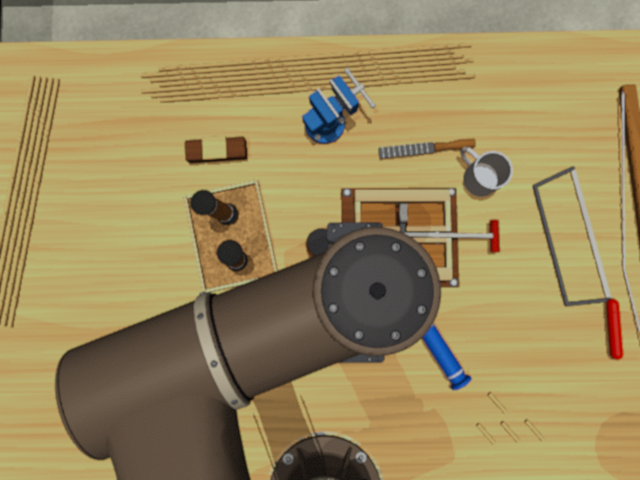

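Both stand in the tray and nothing else looks moved. The tops seem to lean 4–5°, so I'll wait a moment and check whether it is rocking or steady.

```bash
cat > chk.py <<'E'
from h import *
for k in range(3):
    t=get_obs()['clock'];s=snapshot('top');w=cloud(s);g=s['frame'].astype(int);out=[t]
    for c in((.582,.2),(.484,.176)):
        near=(abs(w[...,0]-c[0])<.04)&(abs(w[...,1]-c[1])<.05)
        m=near&(w[...,2]>.155)&(w[...,2]<.2)&(g.max(-1)<70);p=w[m]
        b=near&(w[...,2]>.012)&(w[...,2]<.03)&(g.max(-1)<60);q=w[b]
        a=np.percentile(p,[2,98],axis=0).mean(0)
        out+=[a[:2].round(4).tolist(),np.percentile(q,[2],axis=0)[0,:2].round(4).tolist()]
        # lean from slope of the top dome: plane fit
        r=p[np.hypot(*(p[:,:2]-a[:2]).T)<.02];A=np.c_[r[:,:2]-a[:2],np.ones(len(r))];co=np.linalg.lstsq(A,r[:,2],rcond=None)[0];out.append(np.degrees(co[:2]).round(1).tolist())
    print(out)
E
python3 chk.py
```

```text
[32.1, [0.578, 0.2133], [0.5574, 0.1763], [1.2, -2.6], [0.4832, 0.1639], [0.459, 0.1561], [-0.6, 6.9]]
[32.15, [0.5778, 0.2133], [0.5571, 0.1764], [2.0, -2.9], [0.4823, 0.1636], [0.459, 0.1563], [1.0, 6.3]]
[32.2, [0.5778, 0.2133], [0.5573, 0.1767], [1.1, -3.5], [0.4805, 0.163], [0.459, 0.1559], [0.6, 7.2]]
```

Call:
play_rows:
  series:
    - [73,0,0,0,0]
    - [73,0,0,0,0]
    - [73,0,0,0,0]
    - [73,0,0,0,0]
    - [73,0,0,0,0]
    - [73,0,0,0,0]
    - [73,0,0,0,0]
    - [73,0,0,0,0]
    - [73,0,0,0,0]
    - [73,0,0,0,0]

```text
clock: 33.25
tool_pos: [0.4095, -0.0527, 0.357]
orientation: [-180.0, 0.0, -91.0]
force: [-0.7, -0.5, -1.0]
opening: 0.064
```

```bash
python3 chk.py
python3 - <<'E'
from h import *
t=dict(np.load('pics/top0.npz'));s=snapshot('top');W0=cloud(t);W1=cloud(s)
h0=cv2.cvtColor(t['frame'],cv2.COLOR_RGB2HSV);h1=cv2.cvtColor(s['frame'],cv2.COLOR_RGB2HSV)
for n,c,r,zl in(('mug',(.647,-.35),.055,.08),('vise',(.788,-.036),.1,.05),('riser',(.72,.225),.1,.03),('rasp',(.70,-.22),.13,.015),('jar',(.5056,-.0025),.05,.09)):
    o=[]
    for W in(W0,W1):
        m=(np.hypot(W[...,0]-c[0],W[...,1]-c[1])<r)&(W[...,2]>zl)&(W[...,2]<.13);p=W[m];o+=[len(p),np.percentile(p,[2,98],axis=0).mean(0)[:2].round(4).tolist() if len(p) else None]
    print(n,o)
E
```

```text
[33.25, [0.578, 0.2131], [0.5572, 0.1763], [1.3, -3.5], [0.4786, 0.1626], [0.4589, 0.1563], [1.0, 7.7]]
[33.3, [0.5778, 0.2134], [0.5574, 0.1765], [2.2, -3.3], [0.4778, 0.1625], [0.4588, 0.1563], [0.9, 7.4]]
[33.35, [0.5777, 0.2132], [0.5573, 0.1763], [2.2, -3.7], [0.4777, 0.163], [0.4589, 0.1579], [1.8, 6.8]]
mug [343, [0.6464, -0.3493], 343, [0.6464, -0.3493]]
vise [2054, [0.7971, -0.04], 2049, [0.7967, -0.0403]]
riser [1245, [0.7188, 0.2218], 1258, [0.7188, 0.2209]]
rasp [2326, [0.6507, -0.2364], 2450, [0.6511, -0.2373]]
jar [689, [0.5056, -0.0025], 480, [0.5083, 0.0047]]
```

Call:
play_rows:
  series:
    - [73,0,0,0,0]
    - [73,0,0,0,0]
    - [73,0,0,0,0]
    - [73,0,0,0,0]
    - [73,0,0,0,0]
    - [73,0,0,0,0]
    - [73,0,0,0,0]
    - [73,0,0,0,0]
    - [73,0,0,0,0]
    - [73,0,0,0,0]

```text
clock: 34.45
tool_pos: [0.4095, -0.0527, 0.357]
orientation: [180.0, 0.0, -91.0]
force: [-0.1, -0.2, -0.4]
opening: 0.0636
```

```bash
python3 chk.py
python3 - <<'E'
from h import *
s=snapshot('top');save('t23.png',cv2.resize(s['frame'][165:305,170:350],None,fx=4,fy=4,interpolation=cv2.INTER_CUBIC))
E
```

```text
[34.45, [0.578, 0.2133], [0.5575, 0.1762], [1.5, -2.9], [0.4778, 0.1624], [0.459, 0.1562], [1.2, 7.5]]
[34.5, [0.5777, 0.2133], [0.5574, 0.1766], [2.0, -3.5], [0.4778, 0.1627], [0.4589, 0.1563], [2.3, 7.4]]
[34.55, [0.5779, 0.2132], [0.5574, 0.1764], [1.3, -2.6], [0.4787, 0.1626], [0.4588, 0.1563], [1.4, 7.1]]
```

View pics/t23.png

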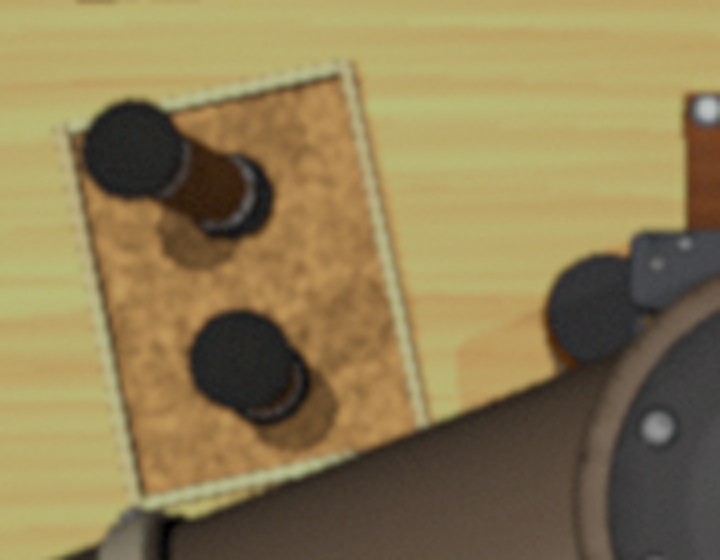

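Both are steady and self-standing: A leans about 4° and B about 7°. There is plenty of time, so I'll straighten B. I'll regrip its top cap, roll it upright, unload the sideways force and let go again.

Call:
play_rows:
  series:
    - [73,-0.01,-0.004,0,0]
    - [73,-0.04,-0.013,0,0]
    - [73,-0.08,-0.025,0,0]
    - [73,-0.12,-0.037,0,0]
    - [73,-0.16,-0.049,0,0]
    - [73,-0.19,-0.058,0,0]
    - [73,-0.21,-0.064,0,0]
    - [73,-0.217,-0.066,0,0]
    - [73,-0.217,-0.066,0.01,0]
    - [73,-0.217,-0.066,0.02,0]

```text
clock: 35.65
tool_pos: [0.479, 0.1625, 0.3361]
orientation: [180.0, 0.0, -91.0]
force: [0.3, 0.5, -0.7]
opening: 0.0642
```

Run:
```python
from h import *
o=get_obs();print(o['clock'],o['tool_pos'],o['force'],o['opening'])
T=tool();s=snapshot('wrist');save('w24.png',s['frame']);W=cloud(s,T@s['tool_from_camera']);f=s['frame'].astype(int)
m=(abs(W[...,0]-.48)<.04)&(abs(W[...,1]-.165)<.04)&(W[...,2]>.15)&(W[...,2]<.19)&(f.max(-1)<70);p=W[m]
print(len(p),np.percentile(p,[1,50,99],axis=0).round(4))
```

```text
35.65 [0.47898839 0.16248405 0.33612652] [ 0.3080506   0.46338303 -0.66672526] 0.06415692747076909
4214 [[0.4621 0.1412 0.1649]
 [0.484  0.1616 0.1714]
 [0.5061 0.1846 0.1745]]
```

View pics/w24.png

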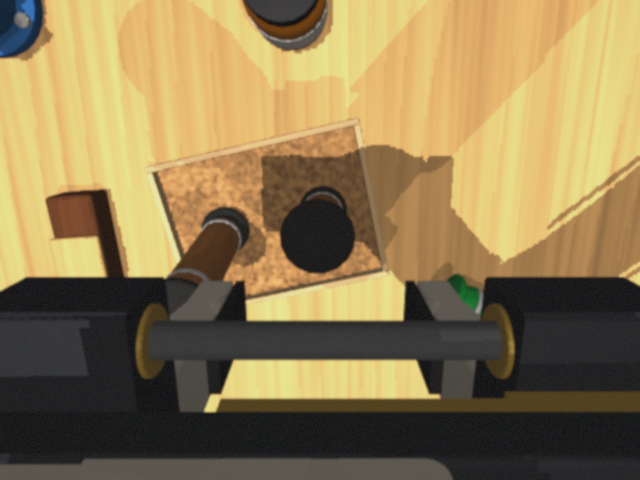

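From the wrist, B's cap is centred at (0.484,0.163). Descending around it and gripping.

Call:
play_rows:
  series:
    - [73,0,-0.002,0.008,0]
    - [73,0,-0.004,0.025,0]
    - [73,0,-0.0045,0.045,0]
    - [73,0,-0.0045,0.065,0]
    - [73,0,-0.0045,0.083,0]
    - [73,0,-0.0045,0.098,0]
    - [73,0,-0.0045,0.11,0]
    - [73,0,-0.0045,0.117,0]
    - [73,0,-0.0045,0.12,0]
    - [73,0,-0.0045,0.12,0]

```text
clock: 36.7
tool_pos: [0.484, 0.1629, 0.217]
orientation: [-180.0, -0.0, -91.0]
force: [-0.2, 0.5, 0.2]
opening: 0.0638
```

Call:
play_rows:
  series:
    - [66,0,0,0,0]
    - [60,0,0,0,0]
    - [56,0,0,0,0]
    - [52,0,0,0,0]
    - [48,0,0,0,0]
    - [45,0,0,0,0]
    - [45,0,0,0,0]

```text
clock: 37.4
tool_pos: [0.4841, 0.1632, 0.2173]
orientation: [-180.0, 0.0, -91.0]
force: [-0.0, -0.2, 4.0]
opening: 0.0468
```

Run:
```python
from h import *
o=get_obs();print(o['clock'],o['tool_pos'],o['force'],o['moment'],o['opening'])
tilt('w25.png')
```

```text
37.4 [0.48409068 0.16316058 0.21728898] [-0.04592696 -0.24814032  3.96785749] [0.01949846 0.15881396 0.01075311] 0.046795900442915254
tilt deg (+: bottom toward -y) -5.8 974 z 0.031 0.136
```

View pics/w25.png

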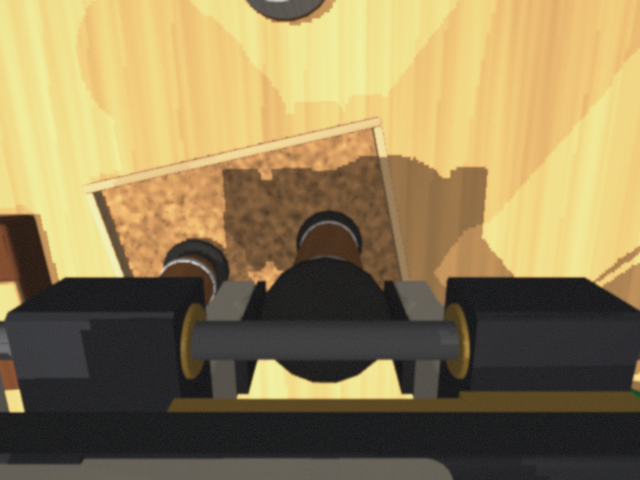

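Gripped with the tilt at -5.8°. I'll roll +y about 18 mm with a slight overshoot, then come back a little to unload.

Call:
play_rows:
  series:
    - [45,-0.003,0,0,0]
    - [45,-0.006,0,0,0]
    - [45,-0.009,0,0,0]
    - [45,-0.012,0,-0.0003,0]
    - [45,-0.015,0,-0.0003,0]
    - [45,-0.018,0,-0.0003,0]
    - [45,-0.02,0,-0.0003,0]
    - [45,-0.022,0,-0.0003,0]
    - [45,-0.022,0,-0.0003,0]

```text
clock: 38.35
tool_pos: [0.4849, 0.1855, 0.2183]
orientation: [-179.9, 0.0, -91.0]
force: [-0.3, -1.1, 8.3]
opening: 0.0471
```

Run:
```python
from h import *
o=get_obs();print(o['clock'],o['tool_pos'],o['force'],o['moment'],o['opening'])
tilt('w26.png')
```

```text
38.35 [0.48486211 0.18546075 0.2182776 ] [-0.26596059 -1.11421619  8.27202047] [-0.56062639  0.36518999  0.0429354 ] 0.04714571573010053
tilt deg (+: bottom toward -y) 2.1 1615 z 0.035 0.14
```

Call:
play_rows:
  series:
    - [45,0.001,0,-0.0004,0]
    - [45,0.002,0,-0.0008,0]
    - [45,0.003,0,-0.0012,0]
    - [45,0.004,0,-0.0014,0]
    - [45,0.004,0,-0.0014,0]

```text
clock: 38.9
tool_pos: [0.4841, 0.1809, 0.2185]
orientation: [180.0, -0.0, -91.0]
force: [1.0, -0.8, 1.5]
opening: 0.0465
```

Run:
```python
from h import *
o=get_obs();print(o['clock'],o['tool_pos'],o['force'],o['moment'],o['opening'])
tilt('w27.png')
```

```text
38.9 [0.48413726 0.18087241 0.21847814] [ 0.96837847 -0.78197839  1.52304515] [-0.41185288 -0.4062704  -0.03786617] 0.04653569625765223
tilt deg (+: bottom toward -y) 0.5 1467 z 0.034 0.139
```

Call:
play_rows:
  series:
    - [45,0.001,0,0,0]
    - [45,0.002,0,-0.0002,0]
    - [49,0.002,0,-0.0002,0]
    - [52,0.002,0,-0.0002,0]
    - [54,0.002,0,-0.0002,0]
    - [57,0.002,0,-0.0002,0]
    - [60,0.002,0,-0.0002,0]
    - [66,0.002,0,-0.0002,0]
    - [73,0.002,0,-0.0002,0]
    - [73,0.002,0,-0.0002,0]

```text
clock: 39.95
tool_pos: [0.4841, 0.1791, 0.2189]
orientation: [-180.0, 0.0, -91.0]
force: [-0.2, 0.1, -0.2]
opening: 0.0635
```

Run:
```python
from h import *
o=get_obs();print(o['clock'],o['tool_pos'],o['force'],o['moment'],o['opening'])
tilt('w28.png')
```

```text
39.95 [0.48414567 0.17910752 0.21890797] [-0.21228152  0.13753755 -0.2108435 ] [-0.0169328   0.08820096  0.00433348] 0.06347680356705
tilt deg (+: bottom toward -y) -6.5 274 z 0.031 0.107
```

View pics/w28.png

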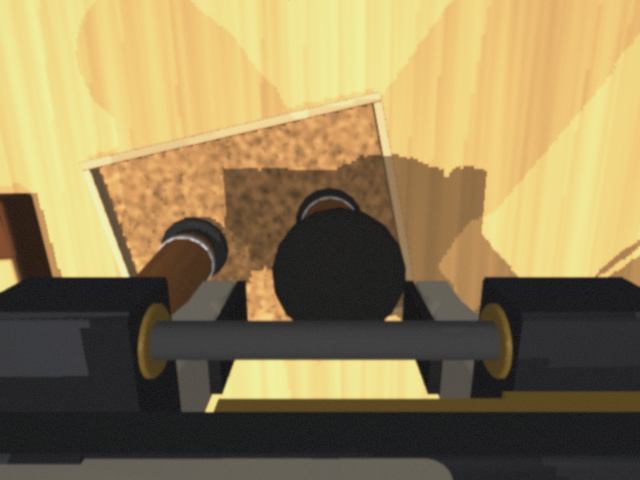

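It tips back to a similar lean after release, so that looks like its natural resting state on the domed cap. I'll give the fingers a bit more room and lift straight up.

Call:
play_rows:
  series:
    - [80,0,0,0,0]
    - [80,0,0,0,0]
    - [80,0,0,-0.004,0]
    - [80,0,0,-0.012,0]
    - [80,0,0,-0.024,0]
    - [80,0,0,-0.042,0]
    - [80,0,0,-0.065,0]
    - [80,0,0,-0.09,0]
    - [80,0,0,-0.115,0]
    - [80,0,0,-0.135,0]

```text
clock: 41.0
tool_pos: [0.4843, 0.179, 0.3568]
orientation: [-179.9, 0.1, -91.0]
force: [-0.4, 0.7, 0.2]
opening: 0.0701
```

Call:
play_rows:
  series:
    - [80,0.01,0,0,0]
    - [80,0.04,0.01,0,0]
    - [80,0.08,0.03,0,0]
    - [80,0.12,0.05,0,0]
    - [80,0.16,0.06,0,0]
    - [80,0.195,0.065,0,0]
    - [80,0.22,0.068,0,0]
    - [80,0.23,0.07,0,0]
    - [80,0.23,0.07,0,0]
    - [80,0.23,0.07,0,0]

```text
clock: 42.0
tool_pos: [0.4102, -0.0494, 0.354]
orientation: [-180.0, 0.0, -91.1]
force: [-0.2, -0.2, -0.6]
opening: 0.0704
```

```bash
python3 chk.py
```

```text
[42.0, [0.5779, 0.2133], [0.5576, 0.1765], [1.4, -3.8], [0.4806, 0.1637], [0.4589, 0.1565], [0.3, 6.4]]
[42.05, [0.5777, 0.2131], [0.5574, 0.1764], [2.5, -2.6], [0.4815, 0.1637], [0.4589, 0.1579], [0.9, 5.9]]
[42.1, [0.5779, 0.2131], [0.5573, 0.1765], [1.2, -3.5], [0.4823, 0.1638], [0.4589, 0.1567], [0.5, 6.7]]
```

Call:
play_rows:
  series:
    - [80,0,0,0,0]
    - [80,0,0,0,0]
    - [80,0,0,0,0]
    - [80,0,0,0,0]
    - [80,0,0,0,0]
    - [80,0,0,0,0]
    - [80,0,0,0,0]
    - [80,0,0,0,0]
    - [80,0,0,0,0]
    - [80,0,0,0,0]

```text
clock: 43.15
tool_pos: [0.4101, -0.0497, 0.3539]
orientation: [-180.0, 0.0, -91.0]
force: [0.4, -0.6, -0.5]
opening: 0.07
```

```bash
python3 chk.py
python3 - <<'E'
from h import *
s=snapshot('top');save('t30.png',s['frame']);s=snapshot('scene');save('s30.png',s['frame'])
W=cloud(s);f=s['frame'];hsv=cv2.cvtColor(f,cv2.COLOR_RGB2HSV);m=((hsv[...,0]<6)|(hsv[...,0]>174))&(hsv[...,1]>150)
m&=(abs(W[...,0]-.52)<.05)&(abs(W[...,1]+.366)<.03);print('lever handle',np.median(W[m],0).round(3),W[m][:,2].max().round(3))
E
```

```text
[43.15, [0.578, 0.2134], [0.5575, 0.176], [1.6, -3.6], [0.4816, 0.1637], [0.4589, 0.1561], [0.8, 6.6]]
[43.2, [0.5779, 0.2131], [0.5574, 0.1763], [2.0, -3.1], [0.4813, 0.1636], [0.4589, 0.1564], [0.9, 7.7]]
[43.25, [0.5779, 0.2136], [0.5575, 0.1765], [1.0, -3.9], [0.4805, 0.1636], [0.4588, 0.1559], [2.1, 5.9]]
lever handle [ 0.529 -0.363  0.033] 0.039
```

View pics/s30.png

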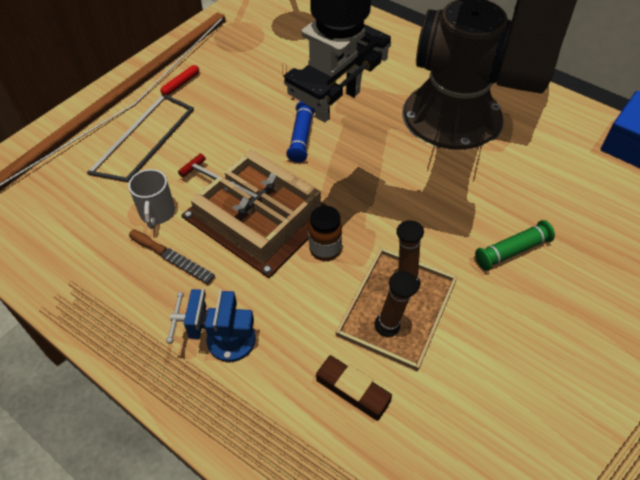

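View pics/t30.png

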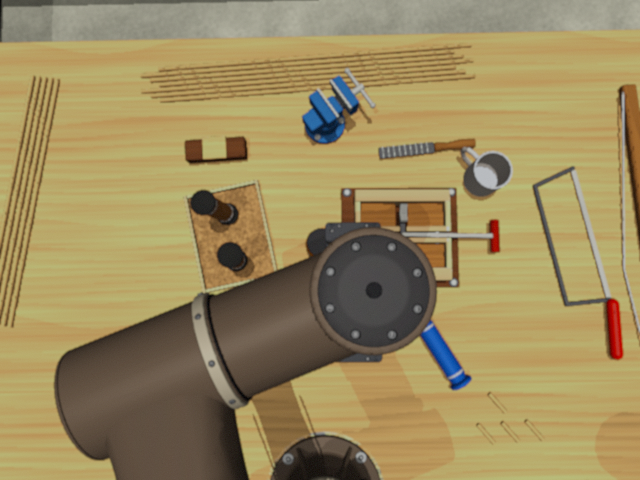

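Both stand steadily and B came back to the same resting pose. The lever handle's top is at 0.033 m, so its centre is at about 24 mm, which is its stop. Nothing else has moved. Handing in.

```bash
python3 -c "
from plant import close_job,get_obs
print(get_obs()['clock']);print(close_job())"
```

```text
43.4
the job is handed in; nothing more can be done
None
```

I pressed the lever down to its stop, then took both stabilisers out by their light caps and stood them on their heavy ends in the cork tray. I handed in at 43.4 s.

- **Lever:** the wrist force rose to 33 N with no further travel. At the end the handle's centre was about 24 mm above the bench.
- **Heavy ends:** the x≈0.566 part was heavy at the lever end (-y), and the x≈0.480 part was heavy at the far end (+y).
- **Setting down:** both hung 10–12° off plumb because of pad friction, so I rolled each upright on the cork before letting go. The first one touched down with about 20 N, firmer than intended.
- **Final pose:** the last checks show both self-standing and at rest, but not perfectly vertical. The first leans about 4° and the second about 6–7°. I regripped and straightened the second once, and it settled back to the same lean.
- **Rest of the bench:** the mug, vise, riser and rasp measured unmoved to within 1 mm. The jar was partly hidden by the arm in the top view (its reading there shifted 8 mm), but it looked unmoved in the scene view. The arm was touching nothing.

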